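Close two antistatic board boxes, each with its own lid

TASK

The soldered boards are ready to go to test: close both antistatic boxes, the short pink one with the short pink lid and the long black one with the long black lid, each lid right way up and pushed fully down over its box. The pink lid is lying upside down, so it has to be turned over. Leave the boxes standing where they are and do not disturb the tools and supplies around them.

Things in the scene. Friction and masses are not known exactly. Their poses are not given: they have to be found in the camera images.
- pink_box: short open pink antistatic box with a circuit board on foam inside, standing loose on the bench, about 0.4 kg; outside 81 mm (its x) x 55 mm (y), 48 mm high (z), walls 2 mm, top 4 mm of the rim tapers in by 1.5 mm; origin: centre of its underside, z up; half-turn symmetric in outline
- black_box: long open black antistatic box with two circuit boards on foam inside, standing loose on the bench, about 0.55 kg; outside 139 mm (its x) x 55 mm (y), 48 mm high (z), walls 2 mm, top 4 mm of the rim tapers in by 1.5 mm; origin: centre of its underside, z up; half-turn symmetric in outline
- pink_lid: deep pink lid, about 0.06 kg, outside 92 (its x) x 66 (y) x 36 mm deep (z), walls and top 2.5 mm; origin: centre of its open mouth, z points from mouth to closed top. Starts upside down, top on the bench, origin 36 mm up; stands stably on a short end; half-turn symmetric about z. On its box: 3 mm play per side, its top rests on the rim, mouth 14.5 mm above the box's underside
- black_lid: deep black lid, about 0.09 kg, outside 150 (its x) x 66 (y) x 36 mm deep (z), walls and top 2.5 mm; origin: centre of its open mouth, z points from mouth to closed top. Starts right way up, mouth on the bench; half-turn symmetric about z. On its box: 3 mm play per side, its top rests on the rim, mouth 14.5 mm above the box's underside
- nippers: side cutters with blue handles, 111 x 48 x 12 mm, lying on the bench; origin: centre of the underside; a bystander
- tweezers: steel tweezers lying flat, 129 x 15 x 9 mm, long along their y; origin: centre of the underside; a bystander
- hexes: folding hex key set in a red holder, 85 x 26 x 18 mm, lying on the bench, long along its y; origin: centre of the underside; a bystander
- weight: turned brass hold-down weight, 40 mm across, 58 mm high, standing on the bench; origin: centre of the underside; a bystander

How it is judged:
By the outcome, as a careful person would: the job done as asked, in the order asked, and still so for the second after the job is handed in, with the robot touching nothing.
It also fails if it takes over 69 s, if anything falls off the work surface, if the arm or the gripper's body presses on something with over 40 N, if the wrist force passes 120 N, or if a joint passes its speed limit or range.

ROBOT

A 7-joint arm with a two-finger parallel gripper is mounted at the origin on a cart in front of the work surface, level with it; the furniture and walls round the work are solid. World frame = base frame: x ahead of the robot, y to its left, z up, the work surface at z = 0. Lengths are in mm, angles in rad, forces in N, time in s.
With the tool pointing down it reaches from about 400 to 850 mm from the base axis. Payload 10.4 kg.
Tool frame: the origin (TCP) lies on the centre line of the jaws, within the pads' length; the fingertips stand 22 mm ahead of it and the grasp point (between the pads) lies 3 mm ahead of it; z points along the fingers, x is the direction in which the jaws open and shut, and the axes are right-handed (so a half turn about z gives the same grasp; the last joint's range is limited). The gripper opens to 85 mm and grips with 20 to 120 N. Pads are 22 mm wide; open, the fingers measure 114 mm over their backs; the gripper's body (76 mm by 85 mm) begins 54 mm behind the grasp point. The pads swing forward as they close: fully open they stand 13 mm farther back than shut.
Start: joints at [1.108, 0.332, -0.065, 1.46, 0.022, 1.35, -0.088], TCP at [266.121, -565.534, 253.338] pointing down, gripper open.
Joint ranges: [-2.6, 2.6], [-0.5, 2.12], [-1.47, 1.34], [0.16, 2.42], [-1.27, 4.41], [0.06, 2.06], [-2.6, 2.6]. Speed limits (rad/s): [2.22, 2.22, 2.79, 2.79, 3.14, 3.14, 3.14].

INTERFACE

Orientations are given as a unit quaternion [w, x, y, z].
In Python, from workcell import bot gives the robot as it stands.
- The arm moves only by the tool jog_arm, never from a script. Its argument "increments" is a list of rows, each an object of numbers: "fingers": the closure in counts, from 0 (fully open) to 255 (shut); "dx", "dy", "dz": the shift along the tool's x, y, z in cm; "rx", "ry", "rz": the turn, a rotation vector about the tool's x, y, z in rad. In form: [{"fingers": .., "dx": .., "dy": .., "dz": .., "rx": .., "ry": .., "rz": ..}, ...]. A call has exactly 5 rows; each row is the pose to reach, as a shift and turn from the pose measured when the call began, along the tool's axes at that moment; what a row does not reach only later rows make up. A row lasts 1/10 s, in which the tool goes at most 50 mm and 8.59 degrees, less where a joint would pass 70% of its speed; a pose out of reach is approached as far as the arm can. A call with a gripper value outside its range is refused whole. The fingers move at their own pace and stop on an object; "squeeze" is the grip in N (left out, the last holds). Time passes only in rows, so rows that repeat a pose let the fingers close, or fill a call up. It gives the time, the measured TCP pose, the force and the opening at its end, in the units of the state.
- bot.get_state(): the state, without advancing time (a new reading comes with each control period).
- bot.camera(name): name is "scene" or "top"; returns the picture (400x640x3 uint8, red, green, blue); there is no depth.
- bot.camera_info(name): a dict with "K" (3x3 intrinsics, pixels), "k1" (the pictures are not rectified: a ray, as slopes to the right and down, at radius r is drawn at 1 + k1 r^2 times it, then the intrinsics apply), "xyz" and "attitude" of the camera in the world. Camera axes: x right, y up, looking along -z (the intrinsics and any distortion apply to the point x, -y, -z); pixel columns grow to the right and rows downward; lengths in mm; the calibration is good to about 2 mm. A picture is of the moment at which its call begins. camera_info takes no time and is no camera call.
- bot.hand_in(): hands the job in, once; it reports no verdict.
The state is a dict: "time": time; "joints": joint angles; "qvel": joint speeds; "joint_torque": joint torques, N m; "tool_pos": TCP position; "orientation": TCP orientation; "contact_force": force on the tool from outside, world axes, zero at the start; "ft_torque": the same for the moment, N m; "gripper_width": finger opening in mm.
Only numpy, scipy, OpenCV 4.12 (cv2) and the standard library are available. Lean on these libraries where they do the work, as an engineer would, in place of code of your own. Each camera call takes 0.05 s, during which the arm holds its last target.

## Working session

There is one attempt and no reset: what is moved stays moved. The work goes in short steps, Python scripts to look and compute and a tool call to move; the robot and the scene stay as the last step left them, time stands still between calls to the robot, and variables do not carry over. Pictures are saved under pics/ and viewed, and the job is handed in when it is done.

Besides the shell and the picture viewer there is one more tool, called as name(argument=value, ...), one argument or row to a line, values as JSON. jog_arm: Moves the arm, as the interface text tells. Its arguments: {"type":"object","properties":{"increments":{"type":"array","items":{"type":"object","properties":{"fingers":{"type":"number"},"dx":{"type":"number"},"dy":{"type":"number"},"dz":{"type":"number"},"rx":{"type":"number"},"ry":{"type":"number"},"rz":{"type":"number"}}}},"squeeze":{"type":"number"}},"required":["increments"]}

```bash
ls; mkdir -p pics; python3 - <<'E'
from workcell import bot
import cv2
for n in("scene","top"):
    im=bot.camera(n); cv2.imwrite(f"pics/{n}0.png",im[:,:,::-1]); print(n,bot.camera_info(n))
print(bot.get_state())
E
```

```text
pics
scene {'K': array([[428.28417262,   0.        , 322.17927956],
       [  0.        , 428.28417262, 200.48988489],
       [  0.        ,   0.        ,   1.        ]]), 'k1': -0.040205190337281885, 'xyz': array([-258.07352709,  727.31460376,  568.28722376]), 'attitude': array([-0.35027114, -0.21171553,  0.49475412,  0.76661922])}
top {'K': array([[465.29109515,   0.        , 323.46538134],
       [  0.        , 465.29109515, 199.77037095],
       [  0.        ,   0.        ,   1.        ]]), 'k1': -0.0031617688187182266, 'xyz': array([ 356.06995561,  -21.16774517, 1449.40124475]), 'attitude': array([-0.69656664, -0.06549279,  0.05400954,  0.71245251])}
{'time': 0.1, 'joints': array([ 1.10838791,  0.33282225, -0.06469764,  1.46088036,  0.02163177,
        1.34990057, -0.0885132 ]), 'qvel': array([-1.81459985e-03, -1.84707702e-03, -8.28065468e-04, -2.69917181e-03,
       -5.35396455e-04,  4.85937390e-05,  2.19837211e-03]), 'joint_torque': array([ 2.29493497e-03, -6.26744914e+01,  4.99983144e-02, -3.92434752e+01,
        1.65973190e-02,  6.74909708e-03,  5.84940096e-07]), 'tool_pos': array([ 265.95616606, -565.23933838,  252.576004  ]), 'orientation': array([-3.12485581e-04,  8.44326858e-01, -5.35828073e-01, -5.78026652e-04]), 'contact_force': array([-0.41860973,  0.16727824, -0.42899941]), 'ft_torque': array([-0.01643763, -0.01485973, -0.00678152]), 'gripper_width': 85.15179628854082}
```

View pics/scene0.png

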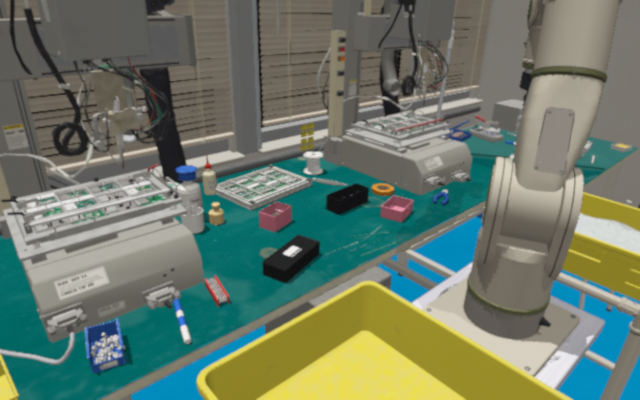

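View pics/top0.png

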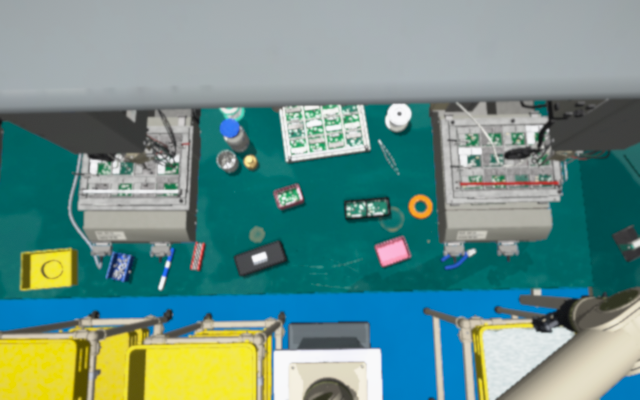

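The scene shows the pink box (275,216), the black box (347,198), the upside-down pink lid (397,208) and the black lid (292,258). In the top view they sit at (289,196), (367,208), (393,251) and (261,258). The bystanders are the nippers (460,260), tweezers (389,155), hexes (198,256) and weight (250,162).

```bash
cat > h.py <<'E'
import numpy as np, cv2
from scipy.spatial.transform import Rotation as R
from workcell import bot
def cam(n):
    i=bot.camera_info(n); q=i['attitude']; return i, R.from_quat([q[1],q[2],q[3],q[0]])
def D(i): return np.array([i['k1'],0,0,0,0.])
def ray(n,px):
    i,r=cam(n); p=cv2.undistortPoints(np.array(px,float).reshape(-1,1,2),i['K'],D(i)).reshape(-1,2)
    d=np.c_[p[:,0],-p[:,1],-np.ones(len(p))]; return i['xyz'],r.apply(d)
def onz(n,px,z):
    o,d=ray(n,px); return o+d*((z-o[2])/d[:,2])[:,None]
def proj(n,P):
    i,r=cam(n); c=r.inv().apply(np.atleast_2d(P)-i['xyz']); c=c*[1,-1,-1]
    return cv2.projectPoints(c,np.zeros(3),np.zeros(3),i['K'],D(i))[0].reshape(-1,2)
def save(n,name,crop=None,k=1):
    im=bot.camera(n); a=im[:,:,::-1]
    if crop: x0,y0,x1,y1=crop; a=a[y0:y1,x0:x1]
    cv2.imwrite(f"pics/{name}.png",cv2.resize(a,None,fx=k,fy=k,interpolation=cv2.INTER_CUBIC)); return im
E
python3 - <<'E'
from h import *
a=cv2.imread('pics/top0.png'); cv2.imwrite('pics/t0z.png',cv2.resize(a[130:290,180:490],None,fx=2.55,fy=2.55,interpolation=cv2.INTER_CUBIC))
a=cv2.imread('pics/scene0.png'); cv2.imwrite('pics/s0z.png',cv2.resize(a[160:310,190:470],None,fx=2.8,fy=2.8,interpolation=cv2.INTER_CUBIC))
print(onz('top',[(289,196),(367,208),(393,251),(261,258),(460,260),(389,155),(198,256),(250,162),(320,292)],0).round())
E
```

```text
[[ 619.  109.    0.]
 [ 574. -137.    0.]
 [ 438. -212.    0.]
 [ 425.  197.    0.]
 [ 406. -416.    0.]
 [ 744. -213.    0.]
 [ 436.  394.    0.]
 [ 733.  233.    0.]
 [ 318.   16.    0.]]
```

View pics/t0z.png

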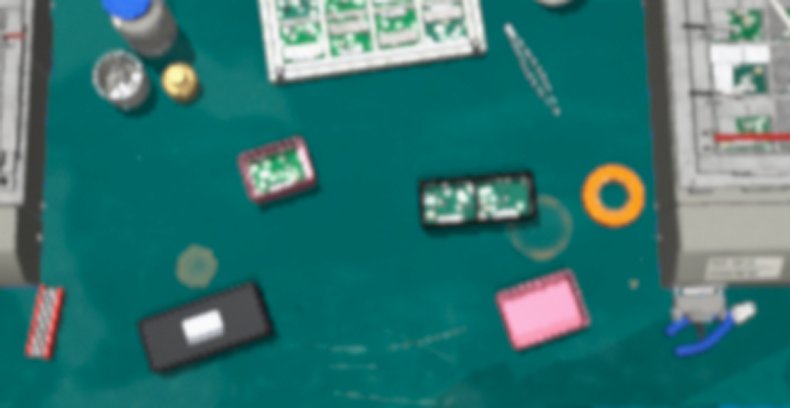

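View pics/s0z.png

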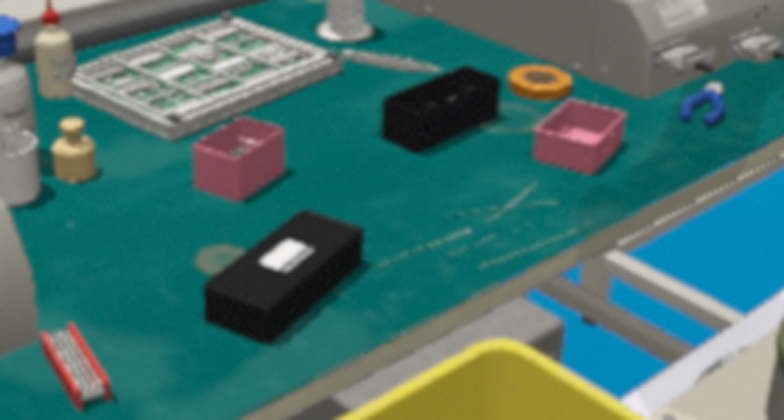

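```bash
cat >> h.py <<'E'
def rect(n,im,box,mask,h,fill=True):
    """largest blob in box -> minAreaRect on mid-height plane: centre,size,angle of long axis (deg, world)"""
    x0,y0,x1,y1=box; m=np.zeros(mask.shape,np.uint8); m[y0:y1,x0:x1]=mask[y0:y1,x0:x1]*255
    m=cv2.morphologyEx(m,cv2.MORPH_CLOSE,np.ones((3,3)))
    c=max(cv2.findContours(m,cv2.RETR_EXTERNAL,cv2.CHAIN_APPROX_NONE)[0],key=cv2.contourArea)
    P=onz(n,c.reshape(-1,2),h/2)[:,:2].astype(np.float32)
    (cx,cy),(w,l),a=cv2.minAreaRect(P); 
    if w<l: a+=90; w,l=l,w
    a=(a+90)%180-90
    M=cv2.moments(cv2.convexHull(P)); 
    return np.round([cx,cy,w,l,a,M['m10']/M['m00'],M['m01']/M['m00']],1)
def masks(im):
    hsv=cv2.cvtColor(im,cv2.COLOR_RGB2HSV); H,S,V=cv2.split(hsv)
    pink=((H>160)|(H<8))&(S>50)&(V>60); dark=(im.max(2)<75)
    return pink,dark
E
python3 - <<'E'
from h import *
im=cv2.imread('pics/top0.png')[:,:,::-1].copy(); p,d=masks(im)
print(im[208,330],im[258,245],im[215,367],im[220,367], im[186,289])
print('plid',rect('top',im,(365,225,425,280),p,36))
print('pbox',rect('top',im,(265,175,315,220),p,48))
print('blid',rect('top',im,(225,230,295,285),d,36))
print('bbox',rect('top',im,(335,190,398,228),d,48))
v=np.zeros_like(im); v[p]=(255,0,255); v[d]=255
cv2.imwrite('pics/m0.png',cv2.resize(v[130:290,180:490],None,fx=2.55,fy=2.55,interpolation=0))
E
```

```text
[  0 102 101] [74 76 78] [93 97 94] [ 0 69 67] [104  89  94]
plid [ 436.3 -206.7   95.6   70.7  -72.8  436.3 -206.8]
pbox [613.1 109.4  78.9  61.3 -72.6 613.1 109.4]
blid [422.5 195.5 157.8  77.6 -72.9 422.7 194.9]
bbox [ 567.1 -134.6  144.    72.6  -86.4  568.1 -134.1]
```

View pics/m0.png

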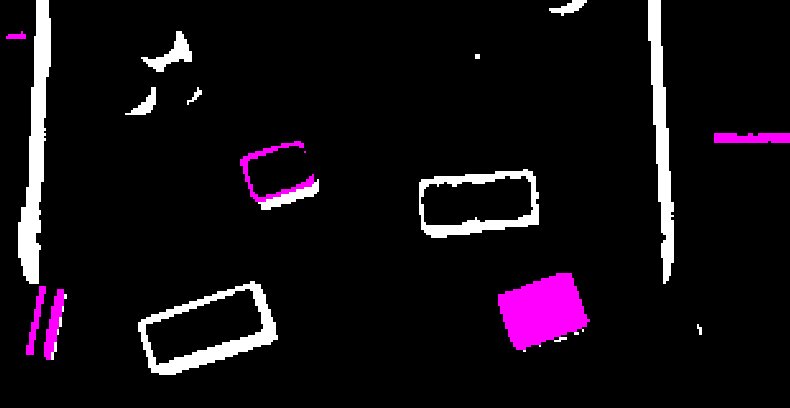

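```bash
cat >> h.py <<'E'
def notbench(im):
    f=im.astype(int); return (f[:,:,0]>0.6*f[:,:,1]+0)&(f.max(2)>15)
E
python3 - <<'E'
from h import *
im=cv2.imread('pics/top0.png')[:,:,::-1].copy(); p=notbench(im)
d=p
print('plid',rect('top',im,(365,225,425,280),p,36))
print('pbox',rect('top',im,(265,175,315,220),p,48))
print('blid',rect('top',im,(225,230,295,285),d,36))
print('bbox',rect('top',im,(335,190,398,228),d,48))
v=np.zeros_like(im); v[p]=(255,0,255)
cv2.imwrite('pics/m1.png',cv2.resize(v[130:290,180:490],None,fx=2.55,fy=2.55,interpolation=0))
print(im[200:230,367])
E
```

```text
plid [ 437.4 -207.4  102.1   76.6  -72.8  437.4 -207.5]
pbox [614.2 109.2  87.8  69.3 -72.7 614.  109.2]
blid [424.7 198.4 149.9  66.3 -72.  424.6 198.4]
bbox [ 569.7 -145.9  161.4   59.4  -86.1  570.3 -140.2]
[[ 30  46  44]
 [ 37  62  56]
 [ 50  85  75]
 [ 83 117 106]
 [118 147 136]
 [130 156 146]
 [117 146 136]
 [102 133 123]
 [101 126 115]
 [ 96 115 107]
 [ 86 102  96]
 [ 79  96  91]
 [ 87 107 101]
 [107 122 116]
 [115 122 118]
 [ 93  97  94]
 [ 56  59  58]
 [ 24  41  40]
 [  4  52  50]
 [  0  62  60]
 [  0  69  67]
 [  0  81  79]
 [  0  95  94]
 [  0 103 102]
 [  0 105 104]
 [  0 105 104]
 [  0 104 102]
 [  0 105 102]
 [  0 104 101]
 [  0 104 101]]
```

View pics/m1.png

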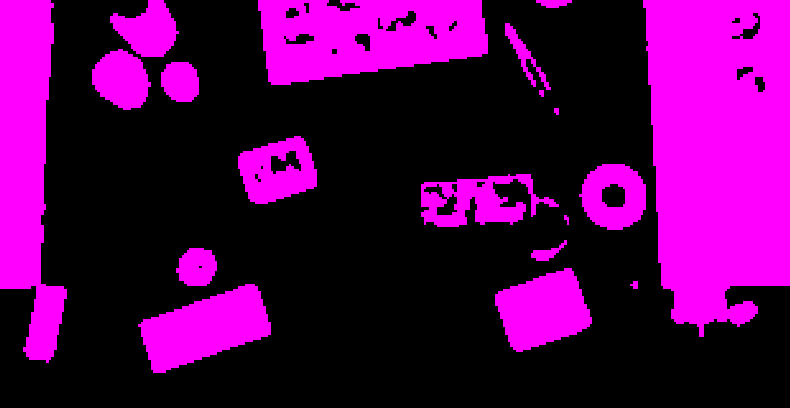

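Masks are clean in this view. The pink lid is at about (437,-207) with its long axis at -73°, and the pink box is at (614,109) at -73°. I'll approach the pink lid 15 mm off centre.

```bash
cat >> h.py <<'E'
def down(psi,tilt=0):
    """tool x at yaw psi deg; tilt deg about world axis: +y tilt -> tool points forward(+x)"""
    p=np.radians(psi); x=np.array([np.cos(p),np.sin(p),0]); z=np.array([0,0,-1.]); 
    return R.from_euler('y',-tilt,degrees=True)*R.from_matrix(np.c_[x,np.cross(z,x),z])
def st(): 
    s=bot.get_state(); q=s['orientation']; return s,np.array(s['tool_pos']),R.from_quat([q[1],q[2],q[3],q[0]])
def rel(pos,rot):
    s,p,r=st(); d=r.inv().apply(np.array(pos,float)-p)/10; v=(r.inv()*rot).as_rotvec()
    print('t',round(s['time'],2),'p',p.round(1),'d(cm)',d.round(2),'rv',v.round(3),'w',round(s['gripper_width'],1),'F',np.round(s['contact_force'],1),'q',np.round(s['joints'],2))
E
python3 -c "
from h import *
rel([441.8,-221.7,130],down(17.2))"
```

```text
t 0.1 p [ 266.  -565.2  252.6] d(cm) [-23.58 -30.54  12.29] rv [-1.000e-03  1.000e-03 -1.431e+00] w 85.2 F [-0.4  0.2 -0.4] q [ 1.11  0.33 -0.06  1.46  0.02  1.35 -0.09]
```

jog_arm(
  increments=[
    {"dx": -23.6, "dy": -30.5, "dz": 12.3, "rz": -1.43, "fingers": 0},
    {"dx": -23.6, "dy": -30.5, "dz": 12.3, "rz": -1.43, "fingers": 0},
    {"dx": -23.6, "dy": -30.5, "dz": 12.3, "rz": -1.43, "fingers": 0},
    {"dx": -23.6, "dy": -30.5, "dz": 12.3, "rz": -1.43, "fingers": 0},
    {"dx": -23.6, "dy": -30.5, "dz": 12.3, "rz": -1.43, "fingers": 0},
  ],
  squeeze=30,
)

```text
validation failed for argument at $.in...
```

```bash
python3 -c "
from h import *
rel([441.8,-221.7,130],down(17.2))"
```

```text
t 0.1 p [ 266.  -565.2  252.6] d(cm) [-23.58 -30.54  12.29] rv [-1.000e-03  1.000e-03 -1.431e+00] w 85.2 F [-0.4  0.2 -0.4] q [ 1.11  0.33 -0.06  1.46  0.02  1.35 -0.09]
```

jog_arm(
  increments=[
    {"fingers": 0, "dx": -23.6, "dy": -30.5, "dz": 12.3, "rx": 0, "ry": 0, "rz": -1.43},
    {"fingers": 0, "dx": -23.6, "dy": -30.5, "dz": 12.3, "rx": 0, "ry": 0, "rz": -1.43},
    {"fingers": 0, "dx": -23.6, "dy": -30.5, "dz": 12.3, "rx": 0, "ry": 0, "rz": -1.43},
    {"fingers": 0, "dx": -23.6, "dy": -30.5, "dz": 12.3, "rx": 0, "ry": 0, "rz": -1.43},
    {"fingers": 0, "dx": -23.6, "dy": -30.5, "dz": 12.3, "rx": 0, "ry": 0, "rz": -1.43},
  ],
  squeeze=30,
)

```text
time: 0.6
tool_pos: [374.6, -351.5, 176.4]
orientation: [-0.0, 0.982, -0.186, -0.0]
contact_force: [0.7, -0.9, -0.3]
gripper_width: 85.2
```

Works with every key present.

```bash
python3 -c "
from h import *
rel([441.8,-221.7,90],down(17.2))"
```

```text
t 0.6 p [ 374.6 -351.5  176.4] d(cm) [  1.51 -14.53   8.65] rv [-0.001  0.    -0.675] w 85.2 F [ 0.7 -0.9 -0.3] q [ 0.94  0.17 -0.3   1.84  0.05  1.15  0.25]
```

jog_arm(
  increments=[
    {"fingers": 0, "dx": 1.5, "dy": -14.5, "dz": 8.6, "rx": 0, "ry": 0, "rz": -0.675},
    {"fingers": 0, "dx": 1.5, "dy": -14.5, "dz": 8.6, "rx": 0, "ry": 0, "rz": -0.675},
    {"fingers": 0, "dx": 1.5, "dy": -14.5, "dz": 8.6, "rx": 0, "ry": 0, "rz": -0.675},
    {"fingers": 0, "dx": 1.5, "dy": -14.5, "dz": 8.6, "rx": 0, "ry": 0, "rz": -0.675},
    {"fingers": 0, "dx": 1.5, "dy": -14.5, "dz": 8.6, "rx": 0, "ry": 0, "rz": -0.675},
  ],
)

```text
time: 1.1
tool_pos: [441.9, -218.0, 88.6]
orientation: [-0.002, 0.988, 0.155, -0.001]
contact_force: [0.4, -0.1, 0.1]
gripper_width: 85.8
```

```bash
python3 -c "
from h import *
rel([441.8,-221.7,28],down(17.2))
save('scene','s1',(270,120,510,260),3.3)"
```

```text
t 1.1 p [ 441.9 -218.    88.6] d(cm) [-0.11  0.38  6.06] rv [-0.004  0.002  0.011] w 85.8 F [ 0.4 -0.1  0.1] q [ 0.8   0.25 -0.48  1.96  0.14  0.96  0.57]
```

View pics/s1.png

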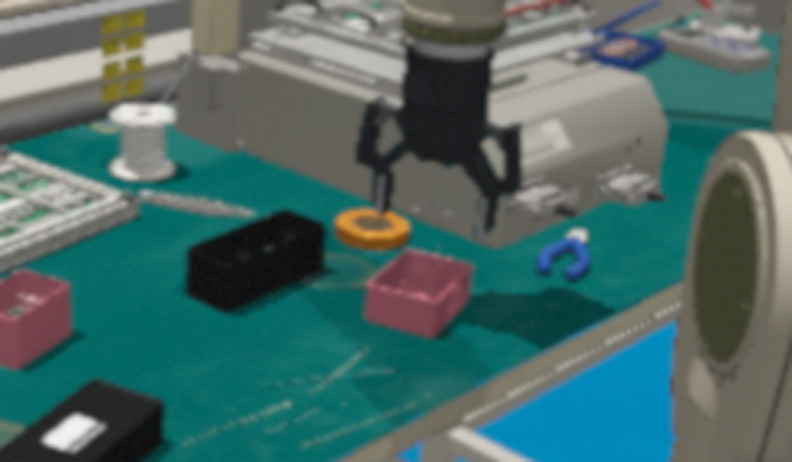

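The open jaws bracket the pink lid (crop 418,290) along its short side. Next I go down and close.

jog_arm(
  increments=[
    {"fingers": 0, "dx": -0.1, "dy": 0.4, "dz": 2, "rx": 0, "ry": 0, "rz": 0.01},
    {"fingers": 0, "dx": -0.1, "dy": 0.4, "dz": 4, "rx": 0, "ry": 0, "rz": 0.01},
    {"fingers": 0, "dx": -0.1, "dy": 0.4, "dz": 6, "rx": 0, "ry": 0, "rz": 0.01},
    {"fingers": 0, "dx": -0.1, "dy": 0.4, "dz": 6, "rx": 0, "ry": 0, "rz": 0.01},
    {"fingers": 60, "dx": -0.1, "dy": 0.4, "dz": 6, "rx": 0, "ry": 0, "rz": 0.01},
  ],
)

```text
time: 1.65
tool_pos: [441.6, -224.1, 29.7]
orientation: [-0.001, 0.989, 0.15, -0.001]
contact_force: [0.6, 0.5, 0.7]
gripper_width: 73.3
```

jog_arm(
  increments=[
    {"fingers": 120, "dx": 0, "dy": 0, "dz": 0, "rx": 0, "ry": 0, "rz": 0},
    {"fingers": 120, "dx": 0, "dy": 0, "dz": 0, "rx": 0, "ry": 0, "rz": 0},
    {"fingers": 120, "dx": 0, "dy": 0, "dz": 0, "rx": 0, "ry": 0, "rz": 0},
    {"fingers": 120, "dx": 0, "dy": 0, "dz": 0, "rx": 0, "ry": 0, "rz": 0},
    {"fingers": 120, "dx": 0, "dy": 0, "dz": 0, "rx": 0, "ry": 0, "rz": 0},
  ],
)

```text
time: 2.15
tool_pos: [442.1, -224.6, 30.6]
orientation: [-0.001, 0.989, 0.15, -0.001]
contact_force: [-0.9, -0.4, 6.9]
gripper_width: 65.2
```

```bash
python3 -c "
from h import *
rel([450,0,130],down(90))"
```

```text
t 2.15 p [ 442.1 -224.6   30.6] d(cm) [  7.39 -21.24  -9.91] rv [-0.002 -0.    -1.271] w 65.2 F [-0.9 -0.4  6.9] q [ 0.78  0.35 -0.45  1.99  0.2   0.85  0.52]
```

jog_arm(
  increments=[
    {"fingers": 120, "dx": 0, "dy": 0, "dz": -4, "rx": 0, "ry": 0, "rz": 0},
    {"fingers": 120, "dx": 1, "dy": -2, "dz": -8, "rx": 0, "ry": 0, "rz": -0.1},
    {"fingers": 120, "dx": 7.4, "dy": -21.2, "dz": -9.9, "rx": 0, "ry": 0, "rz": -1.27},
    {"fingers": 120, "dx": 7.4, "dy": -21.2, "dz": -9.9, "rx": 0, "ry": 0, "rz": -1.27},
    {"fingers": 120, "dx": 7.4, "dy": -21.2, "dz": -9.9, "rx": 0, "ry": 0, "rz": -1.27},
  ],
)

```text
time: 2.65
tool_pos: [449.0, -51.8, 125.6]
orientation: [-0.0, 0.91, 0.415, 0.0]
contact_force: [1.6, 0.7, 0.2]
gripper_width: 65.6
```

```bash
python3 -c "
from h import *
rel([470,0,150],down(90))
save('scene','s2',(230,120,470,260),3.3)"
```

```text
t 2.65 p [449.  -51.8 125.6] d(cm) [ 5.29 -1.81 -2.43] rv [-0.    -0.001 -0.715] w 65.6 F [1.6 0.7 0.2] q [ 0.67  0.13 -0.68  2.02  0.09  1.02  0.8 ]
```

View pics/s2.png

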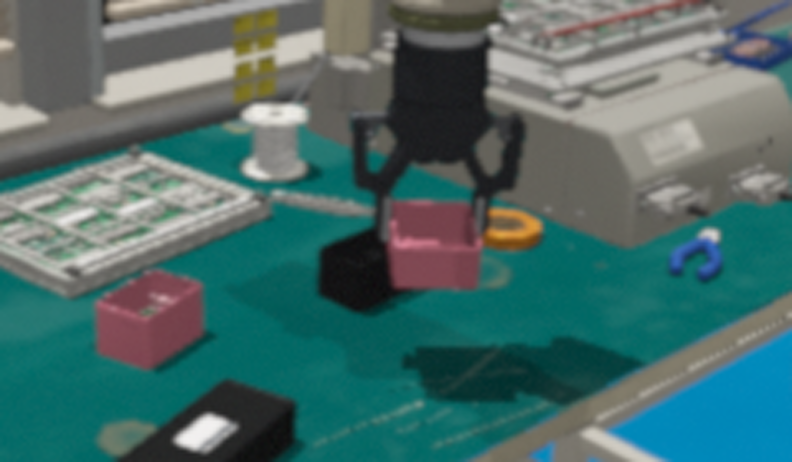

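The lid is held level at crop (435,245). Next I finish the yaw.

jog_arm(
  increments=[
    {"fingers": 120, "dx": 5.3, "dy": -1.8, "dz": -2.4, "rx": 0, "ry": 0, "rz": -0.715},
    {"fingers": 120, "dx": 5.3, "dy": -1.8, "dz": -2.4, "rx": 0, "ry": 0, "rz": -0.715},
    {"fingers": 120, "dx": 5.3, "dy": -1.8, "dz": -2.4, "rx": 0, "ry": 0, "rz": -0.715},
    {"fingers": 120, "dx": 5.3, "dy": -1.8, "dz": -2.4, "rx": 0, "ry": 0, "rz": -0.715},
    {"fingers": 120, "dx": 5.3, "dy": -1.8, "dz": -2.4, "rx": 0, "ry": 0, "rz": -0.715},
  ],
)

```text
time: 3.2
tool_pos: [469.6, 9.2, 150.9]
orientation: [-0.001, 0.698, 0.716, 0.001]
contact_force: [-0.2, -0.6, -0.6]
gripper_width: 65.2
```

```bash
python3 -c "
from h import *
rel([470,0,150],down(90,45))
rel([470,0,150],down(90,90))"
```

```text
t 3.2 p [469.6   9.2 150.9] d(cm) [-0.92  0.02  0.08] rv [-0.784 -0.013  0.022] w 65.2 F [-0.2 -0.6 -0.6] q [ 0.64  0.15 -0.8   1.95  0.12  1.09  1.39]
t 3.2 p [469.6   9.2 150.9] d(cm) [-0.92  0.02  0.08] rv [-1.57  -0.022  0.017] w 65.2 F [-0.2 -0.6 -0.6] q [ 0.64  0.15 -0.8   1.95  0.12  1.09  1.39]
```

jog_arm(
  increments=[
    {"fingers": 120, "dx": -1, "dy": 2, "dz": 0, "rx": -0.78, "ry": 0, "rz": 0},
    {"fingers": 120, "dx": -1, "dy": 4, "dz": 0, "rx": -0.78, "ry": 0, "rz": 0},
    {"fingers": 120, "dx": -1, "dy": 7, "dz": 0, "rx": -0.78, "ry": 0, "rz": 0},
    {"fingers": 120, "dx": -1, "dy": 7, "dz": 0, "rx": -0.78, "ry": 0, "rz": 0},
    {"fingers": 120, "dx": -1, "dy": 7, "dz": 0, "rx": -0.78, "ry": 0, "rz": 0},
  ],
)

```text
time: 3.7
tool_pos: [540.2, 0.2, 152.1]
orientation: [0.257, 0.65, 0.665, 0.264]
contact_force: [0.8, 2.9, -0.9]
gripper_width: 65.6
```

```bash
python3 -c "
from h import *
rel([530,0,150],down(90,90))"
```

```text
t 3.7 p [5.402e+02 2.000e-01 1.521e+02] d(cm) [ 0.   -0.88 -0.55] rv [-0.816 -0.022  0.008] w 65.6 F [ 0.8  2.9 -0.9] q [ 0.67 -0.11 -0.75  2.37 -0.18  0.11  1.65]
```

Tilting forward runs J6 into its lower limit at 0.11. J5's range favours tilting to the right (-y), so I'll flip about world x at around (460,-120), with the tool x radial.

```bash
cat >> h.py <<'E'
def side(th,psi=0):
    "tool x at yaw psi, tool tilted th deg toward -y"
    return R.from_euler('x',-th,degrees=True)*down(psi)
E
python3 -c "
from h import *
rel([470,-60,190],side(0))"
```

```text
t 3.7 p [5.402e+02 2.000e-01 1.521e+02] d(cm) [-5.85 -2.61 -7.67] rv [ 0.584 -0.6    1.51 ] w 65.6 F [ 0.8  2.9 -0.9] q [ 0.67 -0.11 -0.75  2.37 -0.18  0.11  1.65]
```

jog_arm(
  increments=[
    {"fingers": 120, "dx": -5.8, "dy": -2.6, "dz": -7.7, "rx": 0.58, "ry": -0.6, "rz": 1.51},
    {"fingers": 120, "dx": -5.8, "dy": -2.6, "dz": -7.7, "rx": 0.58, "ry": -0.6, "rz": 1.51},
    {"fingers": 120, "dx": -5.8, "dy": -2.6, "dz": -7.7, "rx": 0.58, "ry": -0.6, "rz": 1.51},
    {"fingers": 120, "dx": -5.8, "dy": -2.6, "dz": -7.7, "rx": 0.58, "ry": -0.6, "rz": 1.51},
    {"fingers": 120, "dx": -5.8, "dy": -2.6, "dz": -7.7, "rx": 0.58, "ry": -0.6, "rz": 1.51},
  ],
)

```text
time: 4.2
tool_pos: [469.6, -59.6, 191.0]
orientation: [0.158, 0.885, 0.408, 0.161]
contact_force: [0.5, 0.1, -0.5]
gripper_width: 65.2
```

```bash
python3 -c "
from h import *
rel([470,-70,190],side(30))"
```

```text
t 4.2 p [469.6 -59.6 191. ] d(cm) [-0.8   0.63  0.26] rv [-0.159 -0.542  0.73 ] w 65.2 F [ 0.5  0.1 -0.5] q [ 0.98 -0.31 -0.92  2.22 -0.17  0.67  1.01]
```

jog_arm(
  increments=[
    {"fingers": 120, "dx": -0.8, "dy": 0.6, "dz": 0.3, "rx": -0.16, "ry": -0.54, "rz": 0.73},
    {"fingers": 120, "dx": -0.8, "dy": 0.6, "dz": 0.3, "rx": -0.16, "ry": -0.54, "rz": 0.73},
    {"fingers": 120, "dx": -0.8, "dy": 0.6, "dz": 0.3, "rx": -0.16, "ry": -0.54, "rz": 0.73},
    {"fingers": 120, "dx": -0.8, "dy": 0.6, "dz": 0.3, "rx": -0.16, "ry": -0.54, "rz": 0.73},
    {"fingers": 120, "dx": -0.8, "dy": 0.6, "dz": 0.3, "rx": -0.16, "ry": -0.54, "rz": 0.73},
  ],
)

```text
time: 4.7
tool_pos: [449.8, -75.5, 201.9]
orientation: [0.234, 0.967, 0.094, 0.048]
contact_force: [-0.4, -0.2, -0.9]
gripper_width: 65.4
```

```bash
python3 -c "
from h import *
rel([470,-90,190],side(70))"
```

```text
t 4.7 p [449.8 -75.5 201.9] d(cm) [1.63 1.04 1.98] rv [-0.745 -0.191  0.1  ] w 65.4 F [-0.4 -0.2 -0.9] q [ 1.52 -0.5  -1.47  2.05 -0.05  0.98  0.24]
```

The redundant elbow is drifting: J2 and J3 are at their limits. I'll fit a simple kinematic model to the recorded joint and pose data so I can plan paths the arm can follow.

```bash
cat > kin.py <<'E'
import numpy as np
from scipy.spatial.transform import Rotation as R
from scipy.optimize import least_squares
LO=np.array([-2.6,-.5,-1.47,.16,-1.27,.06,-2.6]);HI=np.array([2.6,2.12,1.34,2.42,4.41,2.06,2.6])
def fk(q,L=(317,450,480,383),pts=False):
    r=R.identity(); p=np.zeros(3); out=[]
    ax='zyzyzyz'; sg=[-1,1,-1,1,-1,1,-1]; ln={0:L[0],2:L[1],4:L[2],6:L[3]}
    for i in range(7):
        r=r*R.from_euler(ax[i],sg[i]*q[i])
        if i in ln: p=p+r.apply([0,0,ln[i]]); out.append(p)
    r=r*R.from_euler('z',np.pi)
    return (p,r,out) if pts else (p,r)
E
python3 - <<'E'
from kin import *
from h import st
data=[([1.10838791,0.33282225,-0.06469764,1.46088036,0.02163177,1.34990057,-0.0885132],[265.96,-565.24,252.58]),
([0.94,.17,-.3,1.84,.05,1.15,.25],[374.6,-351.5,176.4]),([.78,.35,-.45,1.99,.2,.85,.52],[442.1,-224.6,30.6]),
([.64,.15,-.8,1.95,.12,1.09,1.39],[469.6,9.2,150.9]),([.67,-.11,-.75,2.37,-.18,.11,1.65],[540.2,.2,152.1]),([.98,-.31,-.92,2.22,-.17,.67,1.01],[469.6,-59.6,191])]
s,p,r=st(); data.append((s['joints'],p))
f=lambda L:np.concatenate([fk(q,L)[0]-np.array(t) for q,t in data])
o=least_squares(f,[317,450,480,383]); print(o.x.round(1),np.abs(o.fun).max().round(1),o.fun.reshape(-1,3).round(1))
p2,r2=fk(s['joints'],o.x); print(p,p2,(r.inv()*r2).magnitude())
E
```

```text
[265.2 454.  473.8 339.7] 42.3 [[ 33.   33.7  -2.4]
 [ 18.8  42.3  -1.5]
 [ 12.3  38.7   6.6]
 [ -4.6  38.5   4.2]
 [  8.4  40.6   3.6]
 [ 15.8  37.1  -0.2]
 [ 11.1  20.5 -10.3]]
[449.76196699 -75.47833458 201.91461494] [460.86730008 -54.98707604 191.64448595] 5.132553995874924e-16
```

```bash
python3 - <<'E'
from kin import *
from h import st
data=[([1.10838791,0.33282225,-0.06469764,1.46088036,0.02163177,1.34990057,-0.0885132],[265.96,-565.24,252.58]),
([0.94,.17,-.3,1.84,.05,1.15,.25],[374.6,-351.5,176.4]),([.8,.25,-.48,1.96,.14,.96,.57],[441.9,-218,88.6]),([.78,.35,-.45,1.99,.2,.85,.52],[442.1,-224.6,30.6]),([.67,.13,-.68,2.02,.09,1.02,.8],[449,-51.8,125.6]),
([.64,.15,-.8,1.95,.12,1.09,1.39],[469.6,9.2,150.9]),([.67,-.11,-.75,2.37,-.18,.11,1.65],[540.2,.2,152.1]),([.98,-.31,-.92,2.22,-.17,.67,1.01],[469.6,-59.6,191])]
s,p,r=st(); data.append((s['joints'],p))
sg=[-1,1,-1,1,-1,1,-1]
def rots(q):
    r=R.identity(); o=[]
    for i in range(7): r=r*R.from_euler('zyzyzyz'[i],sg[i]*q[i]); o.append(r.as_matrix())
    return o
A=np.concatenate([np.hstack([np.hstack(rots(q))]) for q,_ in data]); b=np.concatenate([t for _,t in data])
# unknown v_i per link(3x7), prior: z lengths
pr=np.zeros(21); pr[2]=317;pr[8]=450;pr[14]=480;pr[20]=300
w=np.array([1e-2]*21); 
for k in (2,8,14,20): w[k]=1e-4
W=np.diag(w); x=np.linalg.lstsq(np.vstack([A,W*1]),np.concatenate([b,w*pr]),rcond=None)[0]
print(x.reshape(7,3).round(1)); print((A@x-b).reshape(-1,3).round(1))
E
```

```text
[[-5.000e-01 -1.090e+01  2.605e+02]
 [-1.100e+00 -1.090e+01  0.000e+00]
 [-2.000e+00 -8.800e+00  4.601e+02]
 [ 6.400e+00 -8.800e+00  0.000e+00]
 [-2.700e+00 -3.000e+00  4.919e+02]
 [-1.500e+00 -3.000e+00  0.000e+00]
 [ 1.300e+00 -3.000e-01  3.310e+02]]
[[ 0.8 -1.2  0.4]
 [-2.6  3.1 -2.8]
 [ 2.2 -0.6  1.7]
 [-0.4 -1.  -0. ]
 [-0.  -0.5 -0.6]
 [-0.6  0.6  1.1]
 [-1.2 -1.  -1.4]
 [ 2.8  0.5  2.4]
 [-0.9  0.1 -0.7]]
```

```bash
cat >> kin.py <<'E'
V=np.array([[-.5,-10.9,260.5],[-1.1,-10.9,0],[-2,-8.8,460.1],[6.4,-8.8,0],[-2.7,-3,491.9],[-1.5,-3,0],[1.3,-.3,331.]])
SG=[-1,1,-1,1,-1,1,-1]
def fkp(q):
    r=R.identity(); p=np.zeros(3); axs=[];os=[]
    for i in range(7):
        a=np.array([0,0,1.]) if i%2==0 else np.array([0,1.,0]); axs.append(r.apply(a)*SG[i]); os.append(p)
        r=r*R.from_euler('zyzyzyz'[i],SG[i]*q[i]); p=p+r.apply(V[i])
    J=np.array([np.r_[np.cross(a,p-o)/1000,a] for a,o in zip(axs,os)]).T
    return p,r*R.from_euler('z',np.pi),J
def track(q,P,Rt,rows=5,dp=50,dr=np.radians(8.59),verbose=False,sub=20,home=None,k=0):
    "simulate pinv IK toward pose, list of 5 rows"
    q=np.array(q,float); p,r,J=fkp(q)
    for n in range(rows*sub):
        p,r,J=fkp(q); e=(P-p); m=np.linalg.norm(e); e=e*min(1,dp/sub/max(m,1e-9))
        w=(Rt*r.inv()).as_rotvec(); m=np.linalg.norm(w); w=w*min(1,dr/sub/max(m,1e-9))
        t=np.r_[e/1000,w]; fr=np.ones(7,bool); dq=np.zeros(7)
        for _ in range(4):
            Jp=J[:,fr]; dq=np.zeros(7); dq[fr]=Jp.T@np.linalg.solve(Jp@Jp.T+1e-5*np.eye(6),t)
            if home is not None: dq+=k*(np.eye(7)-np.linalg.pinv(J)@J)@(home-q)
            bad=((q+dq<LO)|(q+dq>HI))&fr
            if not bad.any(): break
            fr&=~bad
        lim=.7*np.array([2.22,2.22,2.79,2.79,3.14,3.14,3.14])*.1/sub
        dq*=min(1,(lim/np.maximum(abs(dq),1e-9)).min()); q=np.clip(q+dq,LO,HI)
    return q
E
cat > sim.py <<'E'
from kin import *
from h import down,side
np.set_printoptions(precision=2,suppress=True)
q=[1.10838791,0.33282225,-0.06469764,1.46088036,0.02163177,1.34990057,-0.0885132]
seq=[(fkp(q)[0]+[0,0,0],None)]
for P,Rt in [((441.8,-221.7,130),down(17.2)),((441.8,-221.7,90),down(17.2)),((442,-224,30),down(17.2)),((442,-224,30),down(17.2)),((450,0,130),down(90)),((470,0,150),down(90)),((540,0,150),down(90,45)),((470,-60,190),side(0)),((470,-70,190),side(30))]:
    q=track(q,np.array(P,float),Rt); print(q)
E
python3 sim.py
```

```text
[ 0.94  0.17 -0.3   1.83  0.05  1.15  0.24]
[ 0.8   0.25 -0.47  1.96  0.14  0.96  0.56]
[ 0.78  0.35 -0.45  2.    0.2   0.84  0.52]
[ 0.78  0.35 -0.45  2.    0.2   0.84  0.52]
[ 0.62  0.13 -0.75  2.02  0.1   1.03  0.87]
[ 0.65  0.15 -0.79  1.95  0.12  1.09  1.38]
[ 0.71 -0.11 -0.8   2.37  0.04  0.11  1.41]
[ 0.84 -0.28 -0.81  2.23 -0.08  0.66  0.93]
[ 1.26 -0.03 -1.46  2.07  0.52  1.   -0.11]
```

```bash
cat > plan1.py <<'E'
from kin import *
from h import st
def dirR(phi,th,off=90):
    "tool tilted th from down toward azimuth phi; tool x at phi+off"
    f=np.radians(phi); x=np.array([np.cos(f+np.radians(off)),np.sin(f+np.radians(off)),0]); t=np.radians(th)
    z=np.array([np.cos(f)*np.sin(t),np.sin(f)*np.sin(t),-np.cos(t)])
    if off==90 or off==-90: return R.from_matrix(np.c_[x,np.cross(z,x),z])
def err(q,P,Rt):
    p,r,_=fkp(q); return np.linalg.norm(P-p),np.degrees((r.inv()*Rt).magnitude())
def go(q,P,Rt,n):
    P=np.array(P,float)
    for _ in range(n):
        q=track(q,P,Rt,sub=5)
        e=err(q,P,Rt)
        if e[0]<3 and e[1]<1: break
    return q,e
if __name__=='__main__':
    np.set_printoptions(precision=2,suppress=True)
    q0=st()[0]['joints']; res=[]
    for phi in range(-180,180,30):
      for (x,y) in [(460,-100),(480,-60),(520,0),(480,30)]:
       for z in (200,300):
        q=q0;ok=True
        for th in (0,45,90):
            q,e=go(q,(x,y,z),dirR(phi,th),4)
        q,e=go(q,(x,y,65),dirR(phi,90),3)
        m=np.minimum(q-LO,HI-q).min(); res.append((e[0]+e[1]*3,phi,x,y,z,e,m,q))
    res.sort(key=lambda a:a[0])
    for r in res[:14]: print(*r[1:5],np.round(r[5],1),round(r[6],2),r[7])
E
time python3 plan1.py
```

```text
-60 480 -60 300 [0. 0.] 0.0 [-0.1   1.02 -0.59  2.16  1.69  2.06 -1.47]
120 480 30 200 [0. 0.] 0.13 [ 0.84  1.31 -0.81  1.38 -0.34  1.78 -2.47]
120 520 0 200 [0. 0.] 0.13 [ 0.77  1.32 -0.74  1.22 -0.39  1.89 -2.47]
120 480 -60 200 [0. 0.] 0.12 [ 0.91  1.34 -0.79  1.26 -0.28  1.94 -2.47]
-60 460 -100 200 [0. 0.] 0.0 [-0.03  1.01 -0.59  2.24  1.73  2.06 -1.52]
120 460 -100 300 [0. 0.] 0.06 [ 0.93  1.31 -0.72  1.25 -0.29  2.   -2.41]
-30 520 0 300 [0. 0.] 0.0 [-0.04  1.03 -0.58  2.36  2.25  2.06 -1.39]
120 460 -100 200 [0. 0.] 0.07 [ 0.98  1.35 -0.81  1.25 -0.23  1.99 -2.47]
-30 520 0 200 [0. 0.] 0.0 [-0.05  1.03 -0.58  2.36  2.25  2.06 -1.39]
120 480 -60 300 [0. 0.] 0.1 [ 0.84  1.28 -0.66  1.26 -0.37  1.96 -2.39]
120 480 30 300 [0. 0.] 0.24 [ 0.74  1.23 -0.64  1.38 -0.46  1.82 -2.36]
-90 460 -100 300 [0. 0.] 0.11 [-0.23  0.97 -0.34  1.89  1.22  1.95 -1.39]
120 520 0 300 [0. 0.] 0.13 [ 0.66  1.25 -0.54  1.23 -0.53  1.93 -2.35]
-60 460 -100 300 [0. 0.] 0.0 [-0.03  1.01 -0.59  2.24  1.73  2.06 -1.52]
real	0m55.807s
user	0m56.112s
sys	0m0.236s
```

```bash
cat > plan2.py <<'E'
from plan1 import *
np.set_printoptions(precision=2,suppress=True)
q0=st()[0]['joints']; res=[]
for phi in (-135,-110,-90,-70,-45,45,70,90,110,135):
  for off in (90,-90):
    for (x,y) in [(460,-30),(490,0)]:
     for z1 in (200,300):
      b=40
      W=[((x,y,z1),0),((x,y,35),0),((x,y,150),-b),((x,y,35),-b),((x,y,180),10),((x,y,180),90-b),((x,y,65),90-b),((x,y,200),0),((x,y,180),-b),((x,y,60),-b),((x,y,180),90-b),((x,y,40),90-b)]
      q=q0; E=[]; M=[]; Q=[]
      for P,th in W:
        q,e=go(q,P,dirR(phi,th,off),5); E.append(e[0]+3*e[1]); M.append(np.minimum(q-LO,HI-q).min()); Q.append(q)
        if E[-1]>60 : break
      res.append((max(E),phi,off,x,y,z1,min(M[1:]),len(E),np.argmax(E),Q))
res.sort(key=lambda a:(-a[7],a[0]))
for r in res[:12]: print(r[0].round(1),*r[1:6],round(r[6],2),r[7:9])
for q in res[0][9]: print(q)
E
time python3 plan2.py
```

```text
Traceback (most recent call last):
  File "plan2.py", line 14, in <module>
    res.append((max(E),phi,off,x,y,z1,min(M[1:]),len(E),np.argmax(E),Q))
                                      ~~~^^^^^^^
ValueError: min() iterable argument is empty

real	0m4.934s
user	0m4.888s
sys	0m0.330s
```

```bash
sed -i 's/min(M\[1:\])/min(M)/' plan2.py; time python3 plan2.py
```

```text
0.0 110 -90 460 -30 300 0.01 (12, np.int64(8))
0.8 -70 90 460 -30 300 0.01 (12, np.int64(5))
1.5 135 -90 460 -30 300 0.01 (12, np.int64(0))
77.2 -135 -90 490 0 300 0.01 (9, np.int64(8))
96.6 -45 90 460 -30 300 0.0 (7, np.int64(6))
95.4 45 90 490 0 300 0.02 (6, np.int64(5))
153.4 70 90 490 0 300 0.01 (6, np.int64(5))
153.5 70 90 490 0 200 0.0 (6, np.int64(5))
159.3 45 90 460 -30 200 0.0 (6, np.int64(5))
163.5 45 90 460 -30 300 0.0 (6, np.int64(5))
171.2 70 90 460 -30 200 0.0 (6, np.int64(5))
68.2 90 90 490 0 200 0.01 (5, np.int64(4))
[ 1.47  0.   -1.46  1.75  0.    1.4   0.36]
[ 0.95  0.48 -1.11  2.06  0.54  0.93 -0.11]
[ 0.55  0.27 -1.13  2.12  0.97  1.31 -0.71]
[ 0.38  0.55 -0.97  2.18  1.21  1.29 -0.99]
[ 1.25  0.37 -1.34  1.87  0.2   1.24  0.2 ]
[ 1.24  0.85 -1.23  1.66 -0.02  1.5   0.35]
[ 1.18  0.99 -1.11  1.7   0.09  1.36  0.42]
[ 1.26  0.21 -1.39  1.9   0.22  1.21  0.15]
[ 0.68  0.24 -1.25  2.09  0.93  1.34 -0.64]
[ 0.46  0.52 -1.06  2.17  1.19  1.33 -0.95]
[ 1.27  0.91 -1.3   1.66  0.05  1.51  0.29]
[ 1.2   1.08 -1.15  1.7   0.18  1.34  0.38]
real	0m40.551s
user	0m40.806s
sys	0m0.181s
```

```bash
sed -i "s/for phi in (.*):/for phi in (90,100,110,120,130):/; s/\[(460,-30),(490,0)\]/[(450,10),(460,0),(480,10),(500,0)]/; s/for off in (90,-90)/for off in (-90,)/; s/(200,300):/(300,):/" plan2.py; python3 plan2.py; python3 -c "
from h import *
for z in (0,100,150,200): print(z,onz('top',[(437,240),(440,180),(550,240)],z).round())"
```

```text
0.0 130 -90 450 10 300 0.02 (12, np.int64(4))
0.0 130 -90 460 0 300 0.01 (12, np.int64(0))
0.0 110 -90 460 0 300 0.01 (12, np.int64(8))
0.0 120 -90 460 0 300 0.02 (12, np.int64(2))
0.3 100 -90 450 10 300 0.04 (12, np.int64(8))
0.4 110 -90 450 10 300 0.06 (12, np.int64(8))
0.6 120 -90 450 10 300 0.07 (12, np.int64(2))
109.2 90 -90 450 10 300 0.0 (2, np.int64(1))
116.2 100 -90 460 0 300 0.0 (2, np.int64(1))
117.1 90 -90 460 0 300 0.0 (2, np.int64(1))
132.3 90 -90 480 10 300 0.0 (2, np.int64(1))
132.8 100 -90 480 10 300 0.0 (2, np.int64(1))
[ 1.27 -0.08 -1.29  1.77 -0.08  1.4   0.69]
[ 0.86  0.44 -1.09  2.08  0.5   0.91  0.18]
[ 0.87  0.06 -1.45  2.26  0.93  1.02 -0.45]
[ 0.45  0.5  -1.12  2.32  1.37  1.18 -0.89]
[ 1.03  0.27 -1.17  1.87  0.11  1.26  0.52]
[ 0.95  0.78 -1.04  1.58 -0.05  1.66  0.58]
[ 0.9   0.93 -0.95  1.62  0.06  1.5   0.63]
[ 1.08  0.09 -1.22  1.92  0.09  1.19  0.52]
[ 1.08 -0.46 -1.44  2.23  0.3   0.77  0.11]
[ 0.51  0.42 -1.18  2.32  1.29  1.17 -0.82]
[ 0.91  0.74 -0.97  1.58 -0.09  1.66  0.62]
[ 0.85  0.93 -0.87  1.62  0.03  1.47  0.68]
0 [[ 469. -350.    0.]
 [ 659. -371.    0.]
 [ 461. -697.    0.]]
100 [[ 461. -327.  100.]
 [ 638. -347.  100.]
 [ 454. -651.  100.]]
150 [[ 457. -316.  150.]
 [ 627. -335.  150.]
 [ 450. -627.  150.]]
200 [[ 453. -304.  200.]
 [ 617. -323.  200.]
 [ 447. -604.  200.]]
```

Simulation gives a workable scheme: set the lid back down at (450,10) with yaw 25°, then flip with ±40–50° tilted regrasps toward azimuth 115°.

```bash
cat > r.py <<'E'
import sys
from plan1 import *
from h import rel,st
np.set_printoptions(precision=3,suppress=True)
# usage: r.py x y z phi th off
a=list(map(float,sys.argv[1:7])); Rt=dirR(a[3],a[4],int(a[5]) if len(a)>5 else -90)
rel(a[:3],Rt); q=st()[0]['joints']
for n in range(4):
    q=track(q,np.array(a[:3]),Rt,sub=10); e=err(q,np.array(a[:3]),Rt); print('sim',n+1,q.round(2),np.round(e,1))
    if e[0]<2 and e[1]<1: break
E
python3 r.py 450 10 280 115 0
```

```text
t 4.7 p [449.8 -75.5 201.9] d(cm) [  2.15  -3.86 -10.7 ] rv [ 0.483  0.007 -0.239] w 65.4 F [-0.4 -0.2 -0.9] q [ 1.52 -0.5  -1.47  2.05 -0.05  0.98  0.24]
sim 1 [ 1.45 -0.11 -1.45  1.8  -0.11  1.36  0.46] [0. 0.]
```

jog_arm(
  increments=[
    {"fingers": 120, "dx": 2.1, "dy": -3.9, "dz": -10.7, "rx": 0.483, "ry": 0.007, "rz": -0.239},
    {"fingers": 120, "dx": 2.1, "dy": -3.9, "dz": -10.7, "rx": 0.483, "ry": 0.007, "rz": -0.239},
    {"fingers": 120, "dx": 2.1, "dy": -3.9, "dz": -10.7, "rx": 0.483, "ry": 0.007, "rz": -0.239},
    {"fingers": 120, "dx": 2.1, "dy": -3.9, "dz": -10.7, "rx": 0.483, "ry": 0.007, "rz": -0.239},
    {"fingers": 120, "dx": 2.1, "dy": -3.9, "dz": -10.7, "rx": 0.483, "ry": 0.007, "rz": -0.239},
  ],
)

```text
time: 5.2
tool_pos: [449.9, 8.3, 280.0]
orientation: [-0.003, 0.977, 0.215, 0.0]
contact_force: [-0.4, 0.3, 0.5]
gripper_width: 65.6
```

```bash
python3 r.py 450 10 60 115 0;python3 -c "
from h import *
save('scene','s3',(130,80,430,300),2.6)"
```

```text
t 5.2 p [449.9   8.3 280. ] d(cm) [ 0.04 -0.03 22.  ] rv [-0.006 -0.002 -0.003] w 65.6 F [-0.4  0.3  0.5] q [ 1.39 -0.09 -1.4   1.8  -0.09  1.35  0.44]
sim 1 [ 0.92  0.41 -1.17  2.07  0.47  0.96 -0.06] [0. 0.]
```

View pics/s3.png

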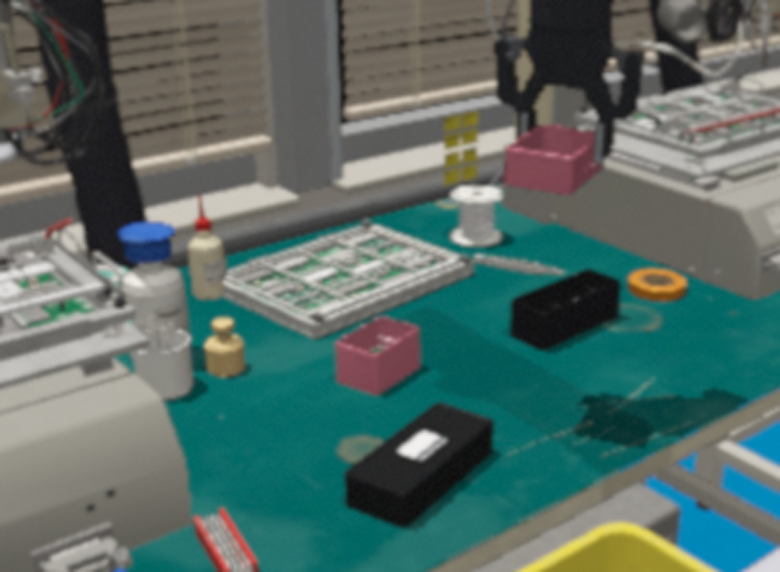

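The lid is held level, mouth up, at crop (552,158), and the bench below it is free. I'll set it down there.

jog_arm(
  increments=[
    {"fingers": 120, "dx": 0, "dy": 0, "dz": 22, "rx": 0, "ry": 0, "rz": 0},
    {"fingers": 120, "dx": 0, "dy": 0, "dz": 22, "rx": 0, "ry": 0, "rz": 0},
    {"fingers": 120, "dx": 0, "dy": 0, "dz": 22, "rx": 0, "ry": 0, "rz": 0},
    {"fingers": 120, "dx": 0, "dy": 0, "dz": 22, "rx": 0, "ry": 0, "rz": 0},
    {"fingers": 120, "dx": 0, "dy": 0, "dz": 22, "rx": 0, "ry": 0, "rz": 0},
  ],
)

```text
time: 5.75
tool_pos: [446.6, 10.7, 56.3]
orientation: [-0.0, 0.976, 0.217, -0.002]
contact_force: [0.3, 0.4, 0.3]
gripper_width: 65.0
```

```bash
python3 r.py 450 10 31.5 115 0
```

```text
t 5.75 p [446.6  10.7  56.3] d(cm) [0.29 0.21 2.47] rv [-0.002  0.003  0.   ] w 65.0 F [0.3 0.4 0.3] q [ 0.93  0.42 -1.18  2.07  0.48  0.96 -0.06]
sim 1 [ 0.88  0.47 -1.12  2.08  0.54  0.91 -0.11] [0. 0.]
```

jog_arm(
  increments=[
    {"fingers": 120, "dx": 0, "dy": 0, "dz": 0.8, "rx": 0, "ry": 0, "rz": 0},
    {"fingers": 120, "dx": 0, "dy": 0, "dz": 1.6, "rx": 0, "ry": 0, "rz": 0},
    {"fingers": 120, "dx": 0, "dy": 0, "dz": 2.3, "rx": 0, "ry": 0, "rz": 0},
    {"fingers": 120, "dx": 0, "dy": 0, "dz": 2.4, "rx": 0, "ry": 0, "rz": 0},
    {"fingers": 120, "dx": 0, "dy": 0, "dz": 2.4, "rx": 0, "ry": 0, "rz": 0},
  ],
)

```text
time: 6.25
tool_pos: [447.1, 10.4, 33.0]
orientation: [0.0, 0.976, 0.216, -0.001]
contact_force: [-0.5, -0.0, -0.8]
gripper_width: 65.4
```

jog_arm(
  increments=[
    {"fingers": 0, "dx": 0, "dy": 0, "dz": 0, "rx": 0, "ry": 0, "rz": 0},
    {"fingers": 0, "dx": 0, "dy": 0, "dz": 0, "rx": 0, "ry": 0, "rz": 0},
    {"fingers": 0, "dx": 0, "dy": 0, "dz": 0, "rx": 0, "ry": 0, "rz": 0},
    {"fingers": 0, "dx": 0, "dy": 0, "dz": -4, "rx": 0, "ry": 0, "rz": 0},
    {"fingers": 0, "dx": 0, "dy": 0, "dz": -8, "rx": 0, "ry": 0, "rz": 0},
  ],
)

```text
time: 6.75
tool_pos: [446.5, 11.0, 113.6]
orientation: [-0.001, 0.976, 0.217, -0.002]
contact_force: [1.4, -0.5, 0.0]
gripper_width: 85.5
```

```bash
python3 -c "
from h import *
st()
im=save('top','t4',(240,170,440,290),4)
p=notbench(im); print(st()[1])
hsv=cv2.cvtColor(im,cv2.COLOR_RGB2HSV)
pk=masks(im)[0]; print(rect('top',im,(280,215,365,290),pk,36))
save('scene','s4',(200,120,450,300),3)"
```

```text
[449.67091738  11.81480144 119.12329063]Traceback (most recent call last):
  File "<string>", line 7, in <module>
    pk=masks(im)[0]; print(rect('top',im,(280,215,365,290),pk,36))
                           ~~~~^^^^^^^^^^^^^^^^^^^^^^^^^^^^^^^^^^
  File "h.py", line 23, in rect
    c=max(cv2.findContours(m,cv2.RETR_EXTERNAL,cv2.CHAIN_APPROX_NONE)[0],key=cv2.contourArea)
ValueError: max() iterable argument is empty
```

View pics/t4.png

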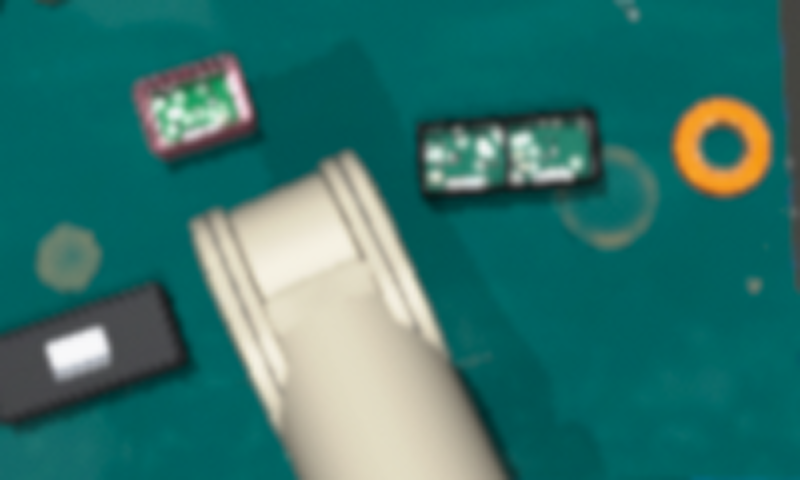

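```bash
python3 r.py 435.4 35.6 120 115 -40; python3 -c "
from h import *
save('scene','s4',(200,120,450,300),3)"
```

```text
t 6.8 p [449.7  11.8 119.1] d(cm) [-0.28 -2.76 -0.09] rv [-0.697 -0.003  0.001] w 85.3 F [5.9 2.9 5.5] q [ 1.06  0.31 -1.3   2.02  0.35  1.06  0.04]
sim 1 [ 0.37  0.33 -1.12  2.16  0.99  1.34 -0.84] [0. 0.]
```

View pics/s4.png

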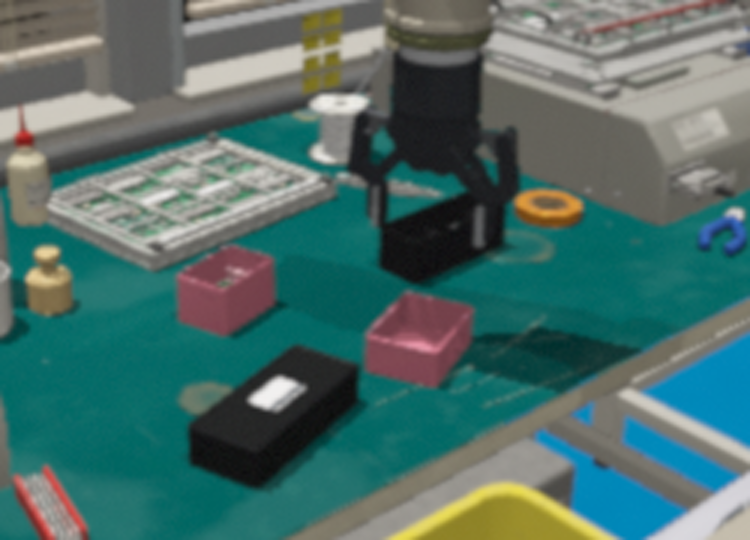

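The lid sits upside down at crop (420,338), clear of the black lid. Next I tilt the tool.

jog_arm(
  increments=[
    {"fingers": 0, "dx": -0.3, "dy": -2.8, "dz": -1, "rx": -0.697, "ry": 0, "rz": 0},
    {"fingers": 0, "dx": -0.3, "dy": -2.8, "dz": 0, "rx": -0.697, "ry": 0, "rz": 0},
    {"fingers": 0, "dx": -0.3, "dy": -2.8, "dz": 0, "rx": -0.697, "ry": 0, "rz": 0},
    {"fingers": 0, "dx": -0.3, "dy": -2.8, "dz": 0, "rx": -0.697, "ry": 0, "rz": 0},
    {"fingers": 0, "dx": -0.3, "dy": -2.8, "dz": 0, "rx": -0.697, "ry": 0, "rz": 0},
  ],
)

```text
time: 7.35
tool_pos: [435.8, 35.5, 117.7]
orientation: [0.337, 0.916, 0.203, 0.078]
contact_force: [-0.2, 0.5, -1.2]
gripper_width: 85.3
```

```bash
python3 r.py 435.4 35.6 60 115 -40;python3 r.py 435.4 35.6 31 115 -40
```

```text
t 7.35 p [435.8  35.5 117.7] d(cm) [-0.08 -3.76  4.37] rv [ 0.009 -0.006 -0.003] w 85.3 F [-0.2  0.5 -1.2] q [ 0.38  0.32 -1.13  2.17  0.99  1.34 -0.84]
sim 1 [ 0.27  0.48 -1.04  2.19  1.12  1.33 -1.  ] [0. 0.]
t 7.35 p [435.8  35.5 117.7] d(cm) [-0.09 -5.65  6.57] rv [ 0.009 -0.006 -0.003] w 85.3 F [-0.2  0.5 -1.2] q [ 0.38  0.32 -1.13  2.17  0.99  1.34 -0.84]
sim 1 [ 0.23  0.55 -0.99  2.2   1.18  1.32 -1.06] [0. 0.]
```

jog_arm(
  increments=[
    {"fingers": 0, "dx": -0.1, "dy": -1.5, "dz": 1.7, "rx": 0, "ry": 0, "rz": 0},
    {"fingers": 0, "dx": -0.1, "dy": -3.0, "dz": 3.5, "rx": 0, "ry": 0, "rz": 0},
    {"fingers": 0, "dx": -0.1, "dy": -4.4, "dz": 5.1, "rx": 0, "ry": 0, "rz": 0},
    {"fingers": 0, "dx": -0.1, "dy": -5.6, "dz": 6.5, "rx": 0, "ry": 0, "rz": 0},
    {"fingers": 0, "dx": -0.1, "dy": -5.6, "dz": 6.5, "rx": 0, "ry": 0, "rz": 0},
  ],
)

```text
time: 7.85
tool_pos: [434.0, 35.5, 29.8]
orientation: [0.337, 0.916, 0.204, 0.076]
contact_force: [0.3, 0.3, 0.3]
gripper_width: 85.3
```

jog_arm(
  increments=[
    {"fingers": 60, "dx": 0, "dy": 0, "dz": 0, "rx": 0, "ry": 0, "rz": 0},
    {"fingers": 120, "dx": 0, "dy": 0, "dz": 0, "rx": 0, "ry": 0, "rz": 0},
    {"fingers": 120, "dx": 0, "dy": 0, "dz": 0, "rx": 0, "ry": 0, "rz": 0},
    {"fingers": 120, "dx": 0, "dy": 0, "dz": 0, "rx": 0, "ry": 0, "rz": 0},
    {"fingers": 120, "dx": 0, "dy": 0, "dz": 0, "rx": 0, "ry": 0, "rz": 0},
  ],
)

```text
time: 8.35
tool_pos: [434.3, 35.4, 30.3]
orientation: [0.337, 0.916, 0.203, 0.077]
contact_force: [-0.3, 0.2, 2.5]
gripper_width: 65.4
```

```bash
python3 r.py 445 10 180 115 0; python3 -c "
from h import *
save('scene','s5',(200,120,450,300),3)"
```

```text
t 8.35 p [434.3  35.4  30.3] d(cm) [-0.06 11.81 -9.61] rv [ 0.706 -0.004  0.   ] w 65.4 F [-0.3  0.2  2.5] q [ 0.24  0.54 -1.    2.2   1.18  1.33 -1.06]
sim 1 [ 1.    0.06 -1.36  2.07  0.43  1.07 -0.13] [16.6 18.4]
sim 2 [ 1.13  0.13 -1.29  1.96  0.14  1.15  0.22] [0. 0.]
```

View pics/s5.png

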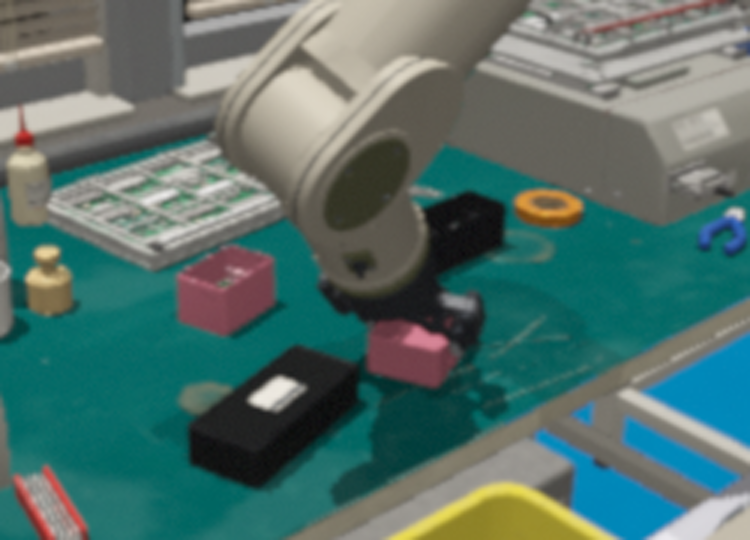

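Gripped at 65.4 mm with a 40° tilt. Next I lift and turn 90°.

jog_arm(
  increments=[
    {"fingers": 120, "dx": 0, "dy": 2.6, "dz": -3.0, "rx": 0, "ry": 0, "rz": 0},
    {"fingers": 120, "dx": 0, "dy": 6, "dz": -6.5, "rx": 0.1, "ry": 0, "rz": 0},
    {"fingers": 120, "dx": 0, "dy": 11.8, "dz": -9.6, "rx": 0.706, "ry": 0, "rz": 0},
    {"fingers": 120, "dx": 0, "dy": 11.8, "dz": -9.6, "rx": 0.706, "ry": 0, "rz": 0},
    {"fingers": 120, "dx": 0, "dy": 11.8, "dz": -9.6, "rx": 0.706, "ry": 0, "rz": 0},
  ],
)

```text
time: 8.9
tool_pos: [442.1, 10.8, 173.4]
orientation: [0.175, 0.962, 0.208, 0.026]
contact_force: [-0.3, -0.2, -1.6]
gripper_width: 65.3
```

```bash
python3 r.py 450 5 180 115 20
```

```text
t 8.9 p [442.1  10.8 173.4] d(cm) [ 0.47  1.04 -0.33] rv [ 0.705  0.023 -0.015] w 65.3 F [-0.3 -0.2 -1.6] q [ 0.91  0.05 -1.28  2.05  0.45  1.13 -0.15]
sim 1 [ 1.14  0.39 -1.21  1.84  0.04  1.29  0.36] [0. 0.]
```

jog_arm(
  increments=[
    {"fingers": 120, "dx": 0.5, "dy": 1, "dz": -0.3, "rx": 0.705, "ry": 0.02, "rz": -0.015},
    {"fingers": 120, "dx": 0.5, "dy": 1, "dz": -0.3, "rx": 0.705, "ry": 0.02, "rz": -0.015},
    {"fingers": 120, "dx": 0.5, "dy": 1, "dz": -0.3, "rx": 0.705, "ry": 0.02, "rz": -0.015},
    {"fingers": 120, "dx": 0.5, "dy": 1, "dz": -0.3, "rx": 0.705, "ry": 0.02, "rz": -0.015},
    {"fingers": 120, "dx": 0.5, "dy": 1, "dz": -0.3, "rx": 0.705, "ry": 0.02, "rz": -0.015},
  ],
)

```text
time: 9.4
tool_pos: [450.6, 3.7, 179.8]
orientation: [-0.172, 0.961, 0.211, -0.039]
contact_force: [-0.1, 0.1, -0.7]
gripper_width: 65.1
```

```bash
python3 r.py 450 5 120 115 50
```

```text
t 9.4 p [450.6   3.7 179.8] d(cm) [0.01 1.94 5.66] rv [ 0.518 -0.    -0.004] w 65.1 F [-0.1  0.1 -0.7] q [ 1.12  0.38 -1.19  1.84  0.02  1.29  0.37]
sim 1 [ 1.09  0.83 -1.06  1.71 -0.06  1.42  0.49] [0. 0.]
```

jog_arm(
  increments=[
    {"fingers": 120, "dx": 0, "dy": 1.9, "dz": 5.7, "rx": 0.518, "ry": 0, "rz": 0},
    {"fingers": 120, "dx": 0, "dy": 1.9, "dz": 5.7, "rx": 0.518, "ry": 0, "rz": 0},
    {"fingers": 120, "dx": 0, "dy": 1.9, "dz": 5.7, "rx": 0.518, "ry": 0, "rz": 0},
    {"fingers": 120, "dx": 0, "dy": 1.9, "dz": 5.7, "rx": 0.518, "ry": 0, "rz": 0},
    {"fingers": 120, "dx": 0, "dy": 1.9, "dz": 5.7, "rx": 0.518, "ry": 0, "rz": 0},
  ],
)

```text
time: 9.9
tool_pos: [449.5, 3.9, 117.7]
orientation: [-0.415, 0.885, 0.192, -0.092]
contact_force: [-0.0, -0.2, -0.0]
gripper_width: 65.6
```

```bash
python3 r.py 450 5 57 115 50;  python3 -c "
from h import *
save('scene','s6',(200,120,450,300),3)"
```

```text
t 9.9 p [449.5   3.9 117.7] d(cm) [0.11 4.62 3.94] rv [-0.005 -0.003 -0.007] w 65.6 F [-0.  -0.2 -0. ] q [ 1.09  0.83 -1.06  1.72 -0.06  1.41  0.48]
sim 1 [ 1.05  0.92 -1.    1.73  0.    1.34  0.52] [0. 0.]
```

View pics/s6.png

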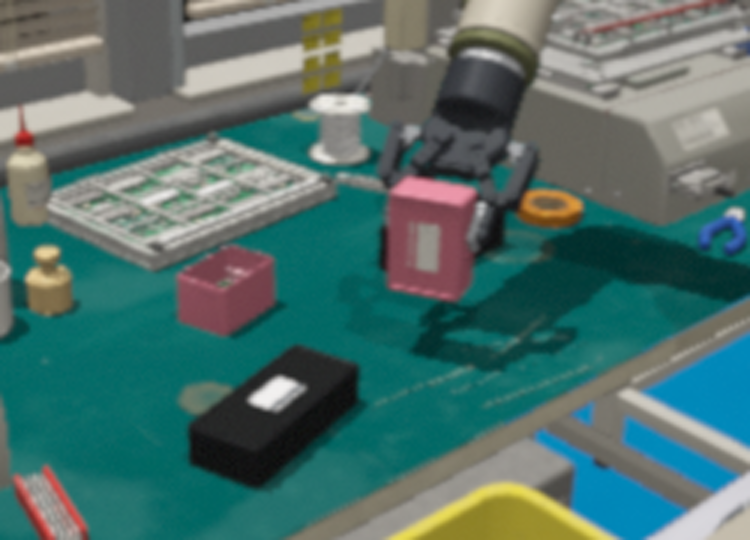

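The lid is now on end at crop (430,240), with its closed top facing the camera. Next I lower it.

jog_arm(
  increments=[
    {"fingers": 120, "dx": 0.1, "dy": 2, "dz": 1.7, "rx": 0, "ry": 0, "rz": 0},
    {"fingers": 120, "dx": 0.1, "dy": 3.5, "dz": 3, "rx": 0, "ry": 0, "rz": 0},
    {"fingers": 120, "dx": 0.1, "dy": 4.2, "dz": 3.6, "rx": 0, "ry": 0, "rz": 0},
    {"fingers": 120, "dx": 0.1, "dy": 4.5, "dz": 3.8, "rx": 0, "ry": 0, "rz": 0},
    {"fingers": 120, "dx": 0.1, "dy": 4.6, "dz": 3.9, "rx": 0, "ry": 0, "rz": 0},
  ],
)

```text
time: 10.45
tool_pos: [450.5, 5.8, 59.0]
orientation: [-0.412, 0.885, 0.194, -0.091]
contact_force: [-0.1, 0.1, -0.9]
gripper_width: 65.3
```

```bash
python3 r.py 450 5 57 115 50
```

```text
t 10.45 p [450.5   5.8  59. ] d(cm) [-0.08  0.19  0.09] rv [ 0.    -0.002 -0.004] w 65.3 F [-0.1  0.1 -0.9] q [ 1.05  0.91 -1.01  1.73 -0.    1.33  0.51]
sim 1 [ 1.05  0.92 -1.    1.73  0.    1.34  0.52] [0. 0.]
```

jog_arm(
  increments=[
    {"fingers": 120, "dx": 0, "dy": 0.12, "dz": 0.1, "rx": 0, "ry": 0, "rz": 0},
    {"fingers": 120, "dx": 0, "dy": 0.2, "dz": 0.17, "rx": 0, "ry": 0, "rz": 0},
    {"fingers": 120, "dx": 0, "dy": 0.2, "dz": 0.17, "rx": 0, "ry": 0, "rz": 0},
    {"fingers": 120, "dx": 0, "dy": 0.2, "dz": 0.17, "rx": 0, "ry": 0, "rz": 0},
    {"fingers": 120, "dx": 0, "dy": 0.2, "dz": 0.17, "rx": 0, "ry": 0, "rz": 0},
  ],
)

```text
time: 10.95
tool_pos: [450.5, 5.8, 56.5]
orientation: [-0.412, 0.885, 0.194, -0.091]
contact_force: [-0.3, 0.3, -0.7]
gripper_width: 66.0
```

jog_arm(
  increments=[
    {"fingers": 120, "dx": 0, "dy": 0.08, "dz": 0.06, "rx": 0, "ry": 0, "rz": 0},
    {"fingers": 120, "dx": 0, "dy": 0.15, "dz": 0.13, "rx": 0, "ry": 0, "rz": 0},
    {"fingers": 120, "dx": 0, "dy": 0.15, "dz": 0.13, "rx": 0, "ry": 0, "rz": 0},
    {"fingers": 120, "dx": 0, "dy": 0.15, "dz": 0.13, "rx": 0, "ry": 0, "rz": 0},
    {"fingers": 120, "dx": 0, "dy": 0.15, "dz": 0.13, "rx": 0, "ry": 0, "rz": 0},
  ],
)

```text
time: 11.45
tool_pos: [450.6, 5.9, 55.9]
orientation: [-0.413, 0.885, 0.194, -0.092]
contact_force: [-3.4, -4.4, 13.2]
gripper_width: 65.4
```

```bash
python3 -c "
from h import *
save('scene','s7',(280,160,430,260),5)"
```

```text
(no output)
```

View pics/s7.png

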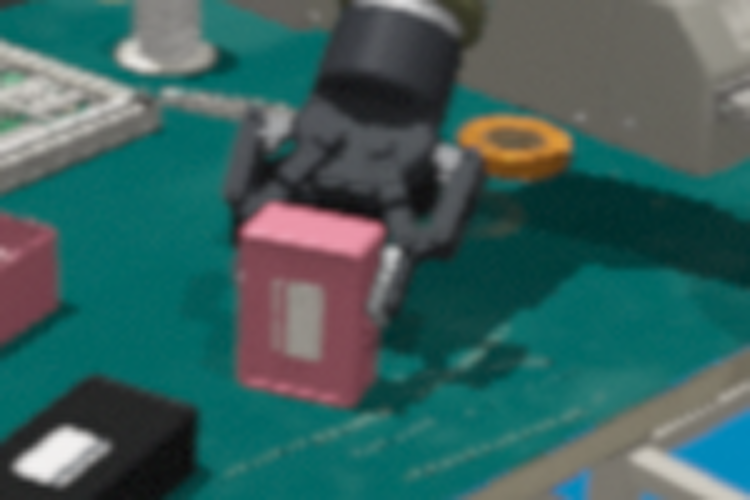

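The lid stands on the bench (13 N contact). I'll open and back away along the tool axis.

jog_arm(
  increments=[
    {"fingers": 0, "dx": 0, "dy": -0.05, "dz": -0.05, "rx": 0, "ry": 0, "rz": 0},
    {"fingers": 0, "dx": 0, "dy": -0.05, "dz": -0.05, "rx": 0, "ry": 0, "rz": 0},
    {"fingers": 0, "dx": 0, "dy": -0.05, "dz": -0.05, "rx": 0, "ry": 0, "rz": 0},
    {"fingers": 0, "dx": 0, "dy": -0.05, "dz": -0.05, "rx": 0, "ry": 0, "rz": 0},
    {"fingers": 0, "dx": 0, "dy": -0.05, "dz": -0.05, "rx": 0, "ry": 0, "rz": 0},
  ],
)

```text
time: 12.0
tool_pos: [450.5, 5.9, 56.4]
orientation: [-0.413, 0.885, 0.194, -0.092]
contact_force: [-0.1, 0.1, -0.9]
gripper_width: 85.5
```

jog_arm(
  increments=[
    {"fingers": 0, "dx": 0, "dy": 0, "dz": -3, "rx": 0, "ry": 0, "rz": 0},
    {"fingers": 0, "dx": 0, "dy": 0, "dz": -7, "rx": 0, "ry": 0, "rz": 0},
    {"fingers": 0, "dx": 0, "dy": 0, "dz": -12, "rx": 0, "ry": 0, "rz": 0},
    {"fingers": 0, "dx": 0, "dy": 0, "dz": -17, "rx": 0, "ry": 0, "rz": 0},
    {"fingers": 0, "dx": 0, "dy": 0, "dz": -17, "rx": 0, "ry": 0, "rz": 0},
  ],
)

```text
time: 12.5
tool_pos: [508.5, -117.1, 168.8]
orientation: [-0.411, 0.887, 0.192, -0.088]
contact_force: [0.4, -0.3, -0.4]
gripper_width: 85.3
```

```bash
python3 r.py 440 30 210 115 -40; python3 -c "
from h import *
save('scene','s8',(200,100,450,280),3); save('top','t8',(240,170,440,290),4)"
```

```text
t 12.5 p [ 508.5 -117.1  168.8] d(cm) [ -0.15 -13.63   9.72] rv [-1.567 -0.003 -0.011] w 85.3 F [ 0.4 -0.3 -0.4] q [ 1.07  0.89 -1.    1.4  -0.01  1.68  0.52]
sim 1 [ 1.15  0.16 -1.26  1.88 -0.02  1.26  0.33] [ 0.  50.2]
sim 2 [ 1.03 -0.11 -1.46  2.04  0.43  1.14 -0.18] [ 0.1 11.5]
sim 3 [ 0.71  0.16 -1.41  2.08  0.85  1.38 -0.6 ] [0. 0.]
```

View pics/s8.png

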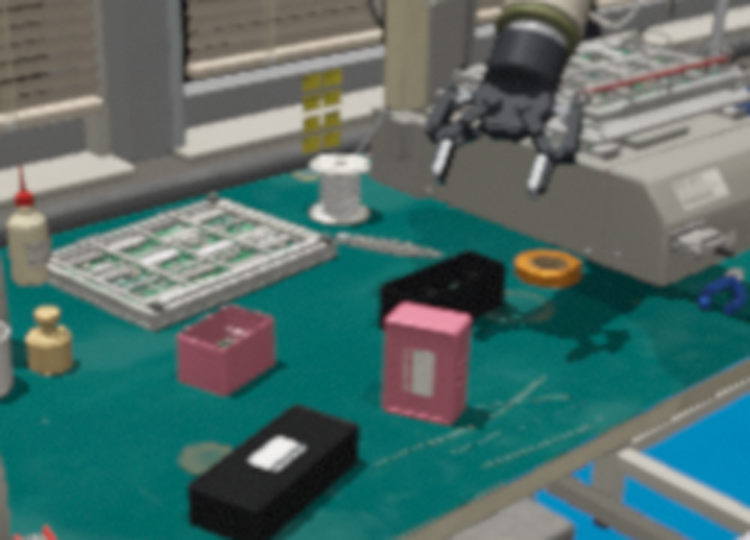

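View pics/t8.png

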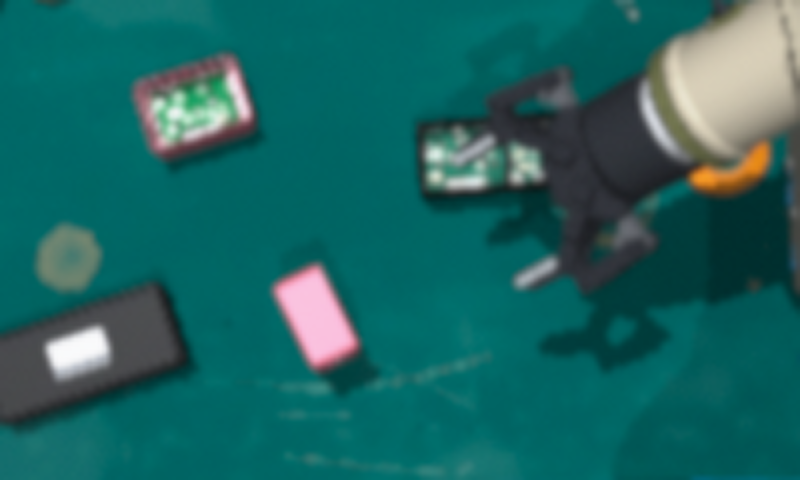

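```bash
python3 - <<'E'
from h import *
im=bot.camera('top'); pk=masks(im)[0]; nb=notbench(im)
for m in (pk,nb): print(rect('top',im,(300,225,345,275),m,92))
sc=bot.camera('scene'); pk=masks(sc)[0]
E
```

```text
[446.1  16.4  72.7  38.9  25.6 445.9  16.4]
[445.6  16.2  79.2  44.4  25.4 446.6  16.5]
```

jog_arm(
  increments=[
    {"fingers": 0, "dx": 0, "dy": -3.1, "dz": -2.6, "rx": -0.1, "ry": 0, "rz": 0},
    {"fingers": 0, "dx": -0.15, "dy": -13.6, "dz": 9.7, "rx": -1.567, "ry": 0, "rz": 0},
    {"fingers": 0, "dx": -0.15, "dy": -13.6, "dz": 9.7, "rx": -1.567, "ry": 0, "rz": 0},
    {"fingers": 0, "dx": -0.15, "dy": -13.6, "dz": 9.7, "rx": -1.567, "ry": 0, "rz": 0},
    {"fingers": 0, "dx": -0.15, "dy": -13.6, "dz": 9.7, "rx": -1.567, "ry": 0, "rz": 0},
  ],
)

```text
time: 13.2
tool_pos: [432.8, 37.8, 205.3]
orientation: [-0.099, 0.971, 0.216, -0.024]
contact_force: [0.3, 0.5, 2.7]
gripper_width: 85.3
```

```bash
python3 r.py 443 21.6 200 115.5 -40
```

```text
t 13.2 p [432.8  37.8 205.3] d(cm) [0.23 1.97 0.13] rv [-0.901  0.006 -0.006] w 85.3 F [0.3 0.5 2.7] q [ 1.16  0.16 -1.28  1.9  -0.04  1.26  0.33]
sim 1 [ 1.   -0.03 -1.45  2.06  0.53  1.14 -0.25] [ 0.1 10.9]
sim 2 [ 0.71  0.17 -1.39  2.1   0.87  1.35 -0.6 ] [0. 0.]
```

jog_arm(
  increments=[
    {"fingers": 0, "dx": 0.2, "dy": 2, "dz": 0.1, "rx": -0.9, "ry": 0, "rz": 0},
    {"fingers": 0, "dx": 0.2, "dy": 2, "dz": 0.1, "rx": -0.9, "ry": 0, "rz": 0},
    {"fingers": 0, "dx": 0.2, "dy": 2, "dz": 0.1, "rx": -0.9, "ry": 0, "rz": 0},
    {"fingers": 0, "dx": 0.2, "dy": 2, "dz": 0.1, "rx": -0.9, "ry": 0, "rz": 0},
    {"fingers": 0, "dx": 0.2, "dy": 2, "dz": 0.1, "rx": -0.9, "ry": 0, "rz": 0},
  ],
)

```text
time: 13.7
tool_pos: [440.6, 20.6, 200.0]
orientation: [0.255, 0.942, 0.211, 0.052]
contact_force: [-0.9, -1.2, -1.2]
gripper_width: 85.5
```

```bash
python3 r.py 443 21.6 170 115.5 -40
```

```text
t 13.7 p [440.6  20.6 200. ] d(cm) [ 0.29 -1.5   2.6 ] rv [-0.172  0.012 -0.   ] w 85.5 F [-0.9 -1.2 -1.2] q [ 0.99 -0.03 -1.46  2.06  0.55  1.17 -0.27]
sim 1 [ 0.61  0.25 -1.31  2.13  0.94  1.36 -0.69] [0. 0.]
```

jog_arm(
  increments=[
    {"fingers": 0, "dx": 0.3, "dy": -1.5, "dz": 2.6, "rx": -0.17, "ry": 0.01, "rz": 0},
    {"fingers": 0, "dx": 0.3, "dy": -1.5, "dz": 2.6, "rx": -0.17, "ry": 0.01, "rz": 0},
    {"fingers": 0, "dx": 0.3, "dy": -1.5, "dz": 2.6, "rx": -0.17, "ry": 0.01, "rz": 0},
    {"fingers": 0, "dx": 0.3, "dy": -1.5, "dz": 2.6, "rx": -0.17, "ry": 0.01, "rz": 0},
    {"fingers": 0, "dx": 0.3, "dy": -1.5, "dz": 2.6, "rx": -0.17, "ry": 0.01, "rz": 0},
  ],
)

```text
time: 14.2
tool_pos: [442.4, 22.0, 169.4]
orientation: [0.332, 0.917, 0.208, 0.074]
contact_force: [0.6, -0.6, 0.3]
gripper_width: 85.6
```

```bash
python3 r.py 443 21.6 60 115.5 -40;  python3 -c "
from h import *
save('scene','s9',(200,100,450,280),3); save('top','t9',(240,170,440,290),4)"
```

```text
t 14.2 p [442.4  22.  169.4] d(cm) [ 0.07 -6.96  8.45] rv [-0.003  0.002  0.002] w 85.6 F [ 0.6 -0.6  0.3] q [ 0.65  0.24 -1.35  2.13  0.93  1.36 -0.67]
sim 1 [ 0.38  0.53 -1.12  2.2   1.18  1.36 -0.98] [0. 0.]
```

View pics/s9.png

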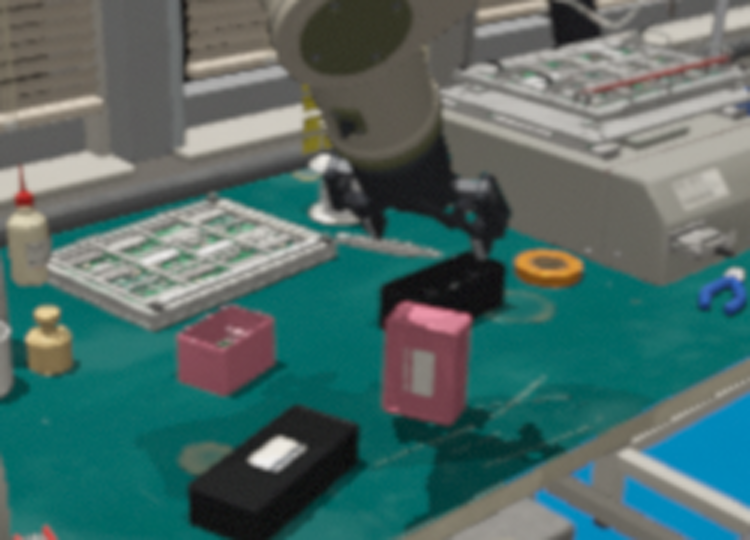

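The standing lid (crop 428,360) is undisturbed and the jaws are above it. Next I go down over it and grip.

jog_arm(
  increments=[
    {"fingers": 0, "dx": 0.05, "dy": -2, "dz": 2.4, "rx": 0, "ry": 0, "rz": 0},
    {"fingers": 0, "dx": 0.05, "dy": -4, "dz": 4.8, "rx": 0, "ry": 0, "rz": 0},
    {"fingers": 0, "dx": 0.05, "dy": -6, "dz": 7.2, "rx": 0, "ry": 0, "rz": 0},
    {"fingers": 0, "dx": 0.05, "dy": -6.9, "dz": 8.4, "rx": 0, "ry": 0, "rz": 0},
    {"fingers": 0, "dx": 0.05, "dy": -6.9, "dz": 8.4, "rx": 0, "ry": 0, "rz": 0},
  ],
)

```text
time: 14.8
tool_pos: [443.1, 19.5, 60.6]
orientation: [0.333, 0.917, 0.206, 0.073]
contact_force: [-0.0, 0.0, 0.4]
gripper_width: 85.5
```

jog_arm(
  increments=[
    {"fingers": 60, "dx": 0, "dy": 0, "dz": 0, "rx": 0, "ry": 0, "rz": 0},
    {"fingers": 120, "dx": 0, "dy": 0, "dz": 0, "rx": 0, "ry": 0, "rz": 0},
    {"fingers": 120, "dx": 0, "dy": 0, "dz": 0, "rx": 0, "ry": 0, "rz": 0},
    {"fingers": 120, "dx": 0, "dy": 0, "dz": 0, "rx": 0, "ry": 0, "rz": 0},
    {"fingers": 120, "dx": 0, "dy": 0, "dz": 0, "rx": 0, "ry": 0, "rz": 0},
  ],
)

```text
time: 15.3
tool_pos: [443.8, 19.3, 61.8]
orientation: [0.333, 0.917, 0.206, 0.074]
contact_force: [-0.3, 1.5, 7.3]
gripper_width: 65.4
```

```bash
python3 r.py 450 5 200 115.5 0
```

```text
t 15.3 p [443.8  19.3  61.8] d(cm) [-0.08 10.06 -9.6 ] rv [ 0.697  0.003 -0.003] w 65.4 F [-0.3  1.5  7.3] q [ 0.41  0.51 -1.14  2.19  1.17  1.36 -0.96]
sim 1 [ 1.11  0.04 -1.46  2.05  0.45  1.09 -0.11] [19.7 20.7]
sim 2 [ 1.17  0.12 -1.32  1.92  0.12  1.19  0.26] [0. 0.]
```

Gripped at 65.4 mm. Next I lift and turn the lid right way up.

jog_arm(
  increments=[
    {"fingers": 120, "dx": 0, "dy": 2.6, "dz": -3.0, "rx": 0, "ry": 0, "rz": 0},
    {"fingers": 120, "dx": 0, "dy": 6, "dz": -6.5, "rx": 0.1, "ry": 0, "rz": 0},
    {"fingers": 120, "dx": 0, "dy": 10, "dz": -9.6, "rx": 0.7, "ry": 0, "rz": 0},
    {"fingers": 120, "dx": 0, "dy": 10, "dz": -9.6, "rx": 0.7, "ry": 0, "rz": 0},
    {"fingers": 120, "dx": 0, "dy": 10, "dz": -9.6, "rx": 0.7, "ry": 0, "rz": 0},
  ],
)

```text
time: 15.8
tool_pos: [447.3, 5.5, 195.2]
orientation: [0.179, 0.961, 0.209, 0.025]
contact_force: [-0.1, -0.3, -1.2]
gripper_width: 65.7
```

```bash
python3 r.py 450 5 200 115.5 20
```

```text
t 15.8 p [447.3   5.5 195.2] d(cm) [ 0.21  0.32 -0.4 ] rv [ 0.711  0.028 -0.023] w 65.7 F [-0.1 -0.3 -1.2] q [ 1.09  0.02 -1.43  2.01  0.42  1.16 -0.1 ]
sim 1 [ 1.22  0.44 -1.34  1.81  0.1   1.34  0.3 ] [0. 0.]
```

jog_arm(
  increments=[
    {"fingers": 120, "dx": 0.2, "dy": 0.3, "dz": -0.4, "rx": 0.71, "ry": 0.03, "rz": -0.02},
    {"fingers": 120, "dx": 0.2, "dy": 0.3, "dz": -0.4, "rx": 0.71, "ry": 0.03, "rz": -0.02},
    {"fingers": 120, "dx": 0.2, "dy": 0.3, "dz": -0.4, "rx": 0.71, "ry": 0.03, "rz": -0.02},
    {"fingers": 120, "dx": 0.2, "dy": 0.3, "dz": -0.4, "rx": 0.71, "ry": 0.03, "rz": -0.02},
    {"fingers": 120, "dx": 0.2, "dy": 0.3, "dz": -0.4, "rx": 0.71, "ry": 0.03, "rz": -0.02},
  ],
)

```text
time: 16.3
tool_pos: [450.4, 3.6, 200.3]
orientation: [-0.172, 0.961, 0.215, -0.037]
contact_force: [0.2, 0.1, 0.2]
gripper_width: 65.8
```

```bash
python3 r.py 450 5 90 115.5 50
```

```text
t 16.3 p [450.4   3.6 200.3] d(cm) [-0.01  3.68 10.4 ] rv [ 0.52  -0.006 -0.002] w 65.8 F [0.2 0.1 0.2] q [ 1.22  0.42 -1.32  1.82  0.07  1.33  0.32]
sim 1 [ 1.11  0.93 -1.11  1.72  0.04  1.39  0.44] [0. 0.]
```

jog_arm(
  increments=[
    {"fingers": 120, "dx": 0, "dy": 3.7, "dz": 10.4, "rx": 0.52, "ry": 0, "rz": 0},
    {"fingers": 120, "dx": 0, "dy": 3.7, "dz": 10.4, "rx": 0.52, "ry": 0, "rz": 0},
    {"fingers": 120, "dx": 0, "dy": 3.7, "dz": 10.4, "rx": 0.52, "ry": 0, "rz": 0},
    {"fingers": 120, "dx": 0, "dy": 3.7, "dz": 10.4, "rx": 0.52, "ry": 0, "rz": 0},
    {"fingers": 120, "dx": 0, "dy": 3.7, "dz": 10.4, "rx": 0.52, "ry": 0, "rz": 0},
  ],
)

```text
time: 16.8
tool_pos: [450.0, 3.4, 87.7]
orientation: [-0.416, 0.884, 0.196, -0.091]
contact_force: [0.0, 0.2, -0.9]
gripper_width: 65.7
```

```bash
python3 r.py 450 5 26 115.5 50;  python3 -c "
from h import *
save('scene','s10',(250,140,450,280),3.9)"
```

```text
t 16.8 p [450.    3.4  87.7] d(cm) [0.06 4.66 4.05] rv [-0.006 -0.008 -0.005] w 65.7 F [ 0.   0.2 -0.9] q [ 1.12  0.93 -1.11  1.72  0.04  1.38  0.44]
sim 1 [ 1.07  1.01 -1.04  1.72  0.1   1.31  0.48] [0. 0.]
```

View pics/s10.png

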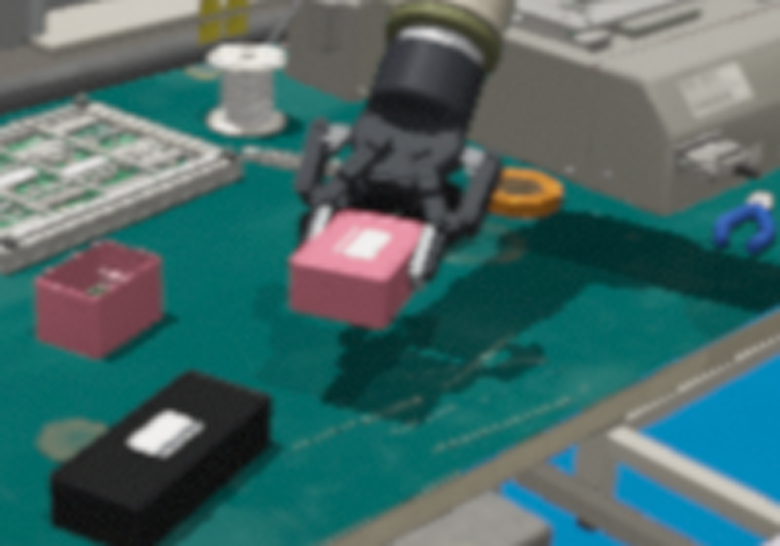

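The lid is right way up with its label on top at crop (365,242). I'll set it on the bench for a regrasp from above.

jog_arm(
  increments=[
    {"fingers": 120, "dx": 0, "dy": 1.8, "dz": 1.5, "rx": 0, "ry": 0, "rz": 0},
    {"fingers": 120, "dx": 0, "dy": 3.4, "dz": 2.9, "rx": 0, "ry": 0, "rz": 0},
    {"fingers": 120, "dx": 0, "dy": 4.2, "dz": 3.6, "rx": 0, "ry": 0, "rz": 0},
    {"fingers": 120, "dx": 0, "dy": 4.5, "dz": 3.9, "rx": 0, "ry": 0, "rz": 0},
    {"fingers": 120, "dx": 0, "dy": 4.6, "dz": 4.0, "rx": 0, "ry": 0, "rz": 0},
  ],
)

```text
time: 17.35
tool_pos: [450.2, 5.9, 28.7]
orientation: [-0.413, 0.884, 0.198, -0.09]
contact_force: [-0.4, 0.8, -0.9]
gripper_width: 65.4
```

```bash
python3 r.py 450 5 23 115.5 50
```

```text
t 17.35 p [450.2   5.9  28.7] d(cm) [-0.06  0.48  0.31] rv [-0.    -0.007 -0.001] w 65.4 F [-0.4  0.8 -0.9] q [ 1.08  1.01 -1.05  1.73  0.1   1.31  0.47]
sim 1 [ 1.07  1.02 -1.04  1.72  0.11  1.31  0.48] [0. 0.]
```

jog_arm(
  increments=[
    {"fingers": 120, "dx": 0, "dy": 0.2, "dz": 0.15, "rx": 0, "ry": 0, "rz": 0},
    {"fingers": 120, "dx": 0, "dy": 0.35, "dz": 0.3, "rx": 0, "ry": 0, "rz": 0},
    {"fingers": 120, "dx": 0, "dy": 0.35, "dz": 0.3, "rx": 0, "ry": 0, "rz": 0},
    {"fingers": 120, "dx": 0, "dy": 0.35, "dz": 0.3, "rx": 0, "ry": 0, "rz": 0},
    {"fingers": 0, "dx": 0, "dy": 0.35, "dz": 0.3, "rx": 0, "ry": 0, "rz": 0},
  ],
)

```text
time: 17.85
tool_pos: [450.3, 6.0, 24.3]
orientation: [-0.413, 0.884, 0.198, -0.09]
contact_force: [-0.4, 1.1, -0.2]
gripper_width: 78.0
```

jog_arm(
  increments=[
    {"fingers": 0, "dx": 0, "dy": 0, "dz": 0, "rx": 0, "ry": 0, "rz": 0},
    {"fingers": 0, "dx": 0, "dy": 0, "dz": 0, "rx": 0, "ry": 0, "rz": 0},
    {"fingers": 0, "dx": 0, "dy": -1, "dz": -3, "rx": 0, "ry": 0, "rz": 0},
    {"fingers": 0, "dx": 0, "dy": -2, "dz": -8, "rx": 0, "ry": 0, "rz": 0},
    {"fingers": 0, "dx": 0, "dy": -3, "dz": -13, "rx": 0, "ry": 0, "rz": 0},
  ],
)

```text
time: 18.35
tool_pos: [483.3, -66.4, 130.6]
orientation: [-0.413, 0.884, 0.198, -0.091]
contact_force: [1.0, 0.3, -0.4]
gripper_width: 85.6
```

```bash
python3 - <<'E'
from h import *
im=save('top','t11',(240,170,440,290),4)
pk=masks(im)[0]; nb=notbench(im)
for m in (pk,nb): print(rect('top',im,(295,220,350,285),m,36)); print('box',rect('top',im,(265,175,315,220),m,48))
print('bbox',rect('top',im,(335,190,398,228),nb,48))
save('scene','s11',(250,140,450,280),3.9)
E
```

```text
[443.9  19.1  96.1  71.  -64.9 443.7  18.9]
box [613.2 108.9  79.9  61.3 -72.7 613.1 109.3]
[443.7  19.7 100.2  76.6 -64.9 443.7  19.4]
box [614.2 109.2  87.8  69.3 -72.7 614.  109.2]
bbox [ 569.6 -133.6  189.9  115.6   88.7  562.5 -146.1]
```

View pics/t11.png

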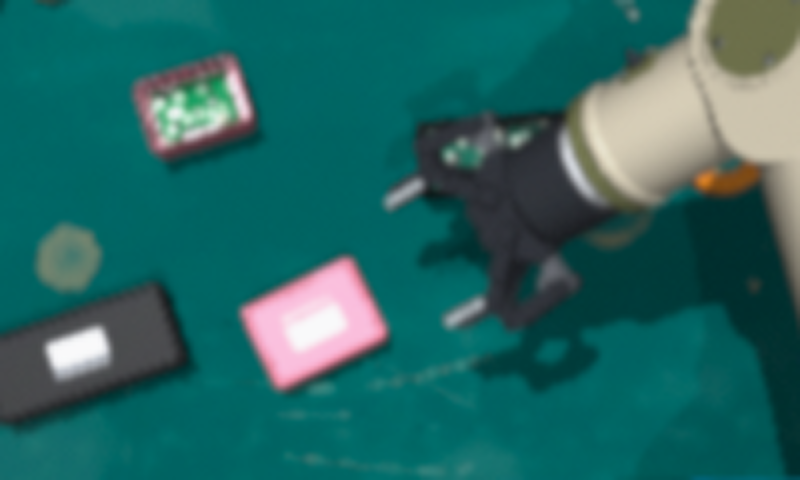

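View pics/s11.png

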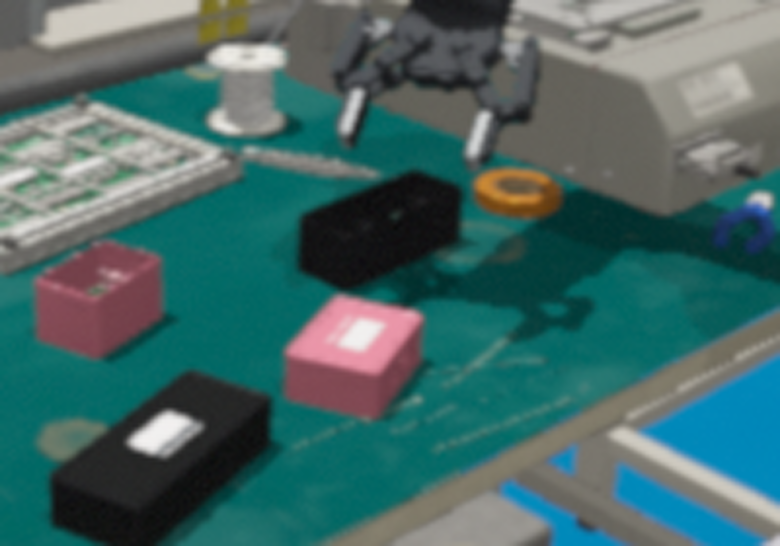

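The lid is right way up at (443.8,19.2), long axis -64.9°. The pink box is unmoved at (613.7,109.1), -72.7°.

```bash
python3 r.py 443.8 19.2 120 115.1 0
```

```text
t 18.45 p [487.1 -69.5 133.3] d(cm) [-0.22 -5.37  8.38] rv [-0.868 -0.01  -0.001] w 85.4 F [ 0.4 -0.8  0. ] q [ 1.12  0.93 -1.1   1.54  0.04  1.56  0.47]
sim 1 [ 1.06  0.33 -1.24  1.99  0.23  1.08  0.16] [0.  6.8]
sim 2 [ 1.    0.26 -1.23  2.03  0.29  1.04  0.07] [0. 0.]
```

jog_arm(
  increments=[
    {"fingers": 0, "dx": -0.2, "dy": -5.4, "dz": 8.4, "rx": -0.868, "ry": -0.01, "rz": 0},
    {"fingers": 0, "dx": -0.2, "dy": -5.4, "dz": 8.4, "rx": -0.868, "ry": -0.01, "rz": 0},
    {"fingers": 0, "dx": -0.2, "dy": -5.4, "dz": 8.4, "rx": -0.868, "ry": -0.01, "rz": 0},
    {"fingers": 0, "dx": -0.2, "dy": -5.4, "dz": 8.4, "rx": -0.868, "ry": -0.01, "rz": 0},
    {"fingers": 0, "dx": -0.2, "dy": -5.4, "dz": 8.4, "rx": -0.868, "ry": -0.01, "rz": 0},
  ],
)

```text
time: 18.95
tool_pos: [443.6, 19.8, 120.1]
orientation: [-0.057, 0.974, 0.217, -0.012]
contact_force: [-0.1, -0.5, 0.0]
gripper_width: 85.2
```

```bash
python3 r.py 443.8 19.2 80 115.1 0
```

```text
t 18.95 p [443.6  19.8 120.1] d(cm) [-0.02  0.53  3.98] rv [-0.117 -0.001  0.   ] w 85.2 F [-0.1 -0.5  0. ] q [ 1.06  0.33 -1.25  1.99  0.22  1.08  0.16]
sim 1 [ 0.92  0.34 -1.16  2.06  0.38  0.97 -0.  ] [0. 0.]
```

jog_arm(
  increments=[
    {"fingers": 0, "dx": 0, "dy": 0.5, "dz": 1, "rx": -0.117, "ry": 0, "rz": 0},
    {"fingers": 0, "dx": 0, "dy": 0.5, "dz": 4, "rx": -0.117, "ry": 0, "rz": 0},
    {"fingers": 0, "dx": 0, "dy": 0.5, "dz": 4, "rx": -0.117, "ry": 0, "rz": 0},
    {"fingers": 0, "dx": 0, "dy": 0.5, "dz": 4, "rx": -0.117, "ry": 0, "rz": 0},
    {"fingers": 0, "dx": 0, "dy": 0.5, "dz": 4, "rx": -0.117, "ry": 0, "rz": 0},
  ],
)

```text
time: 19.45
tool_pos: [444.3, 19.5, 80.4]
orientation: [-0.001, 0.976, 0.217, 0.001]
contact_force: [0.3, 0.2, -0.1]
gripper_width: 85.3
```

```bash
python3 r.py 443.8 19.2 29 115.1 0
```

```text
t 19.45 p [444.3  19.5  80.4] d(cm) [-0.07  0.01  5.14] rv [-0.001 -0.002 -0.001] w 85.3 F [ 0.3  0.2 -0.1] q [ 0.93  0.33 -1.17  2.06  0.37  0.98  0.  ]
sim 1 [ 0.83  0.43 -1.07  2.1   0.5   0.89 -0.1 ] [0. 0.]
```

jog_arm(
  increments=[
    {"fingers": 0, "dx": 0, "dy": 0, "dz": 1.8, "rx": 0, "ry": 0, "rz": 0},
    {"fingers": 0, "dx": 0, "dy": 0, "dz": 3.6, "rx": 0, "ry": 0, "rz": 0},
    {"fingers": 0, "dx": 0, "dy": 0, "dz": 5.0, "rx": 0, "ry": 0, "rz": 0},
    {"fingers": 0, "dx": 0, "dy": 0, "dz": 5.0, "rx": 0, "ry": 0, "rz": 0},
    {"fingers": 60, "dx": 0, "dy": 0, "dz": 5.0, "rx": 0, "ry": 0, "rz": 0},
  ],
)

```text
time: 19.95
tool_pos: [444.9, 19.5, 31.1]
orientation: [-0.001, 0.976, 0.217, 0.001]
contact_force: [-0.8, 0.8, 0.4]
gripper_width: 73.0
```

jog_arm(
  increments=[
    {"fingers": 120, "dx": 0, "dy": 0, "dz": 0, "rx": 0, "ry": 0, "rz": 0},
    {"fingers": 120, "dx": 0, "dy": 0, "dz": 0, "rx": 0, "ry": 0, "rz": 0},
    {"fingers": 120, "dx": 0, "dy": 0, "dz": 0, "rx": 0, "ry": 0, "rz": 0},
    {"fingers": 120, "dx": 0, "dy": 0, "dz": 0, "rx": 0, "ry": 0, "rz": 0},
    {"fingers": 120, "dx": 0, "dy": 0, "dz": -4, "rx": 0, "ry": 0, "rz": 0},
  ],
)

```text
time: 20.45
tool_pos: [442.4, 19.2, 68.9]
orientation: [-0.003, 0.976, 0.217, -0.002]
contact_force: [0.3, -0.2, 1.4]
gripper_width: 65.7
```

```bash
python3 r.py 545 70 130 107.3 0; python3 - <<'E'
from h import *
# pink box corners via scene camera: rim corners
im=save('scene','s12',(250,185,310,240),10)
E
```

```text
t 20.45 p [442.4  19.2  68.9] d(cm) [11.43 -0.29 -6.13] rv [-0.006  0.003  0.135] w 65.7 F [ 0.3 -0.2  1.4] q [ 0.91  0.36 -1.16  2.07  0.39  0.96 -0.02]
sim 1 [ 0.65  0.48 -1.06  1.77  0.46  1.16 -0.25] [0. 0.]
```

View pics/s12.png

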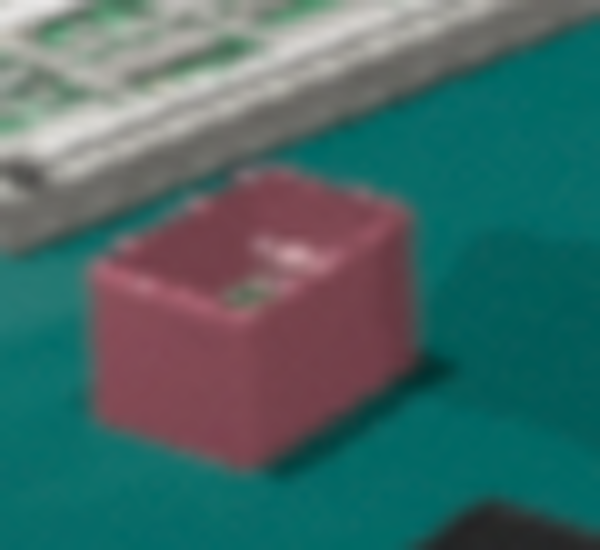

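The pink box rim corners are at crop (92,268), (243,318), (408,212) and (272,170), and the base corners at (94,418), (250,468) and (416,365). I'll use them to cross-check the box centre.

```bash
python3 - <<'E'
from h import *
c=lambda L:np.array(L,float)/10-.45+[250,185]
r=onz('scene',c([(92,268),(243,318),(408,212),(272,170)]),48); b=onz('scene',c([(94,418),(250,468),(416,365)]),0)
print(r.round(1),r.mean(0).round(1)); print(b.round(1),((b[0]+b[2])/2).round(1))
d=b[2]-b[1]; print(np.degrees(np.arctan2(d[1],d[0])),np.linalg.norm(b[2]-b[1]),np.linalg.norm(b[0]-b[1]))
E
```

```text
[[628.1 153.7  48. ]
 [578.  139.5  48. ]
 [601.9  65.5  48. ]
 [648.2  78.6  48. ]] [614.  109.3  48. ]
[[631.6 153.    0. ]
 [581.2 136.4   0. ]
 [600.2  64.5   0. ]] [615.9 108.8   0. ]
-75.18434586378625 74.3870347237143 53.12933879916258
```

jog_arm(
  increments=[
    {"fingers": 120, "dx": 2, "dy": -0.1, "dz": -4, "rx": 0, "ry": 0, "rz": 0.03},
    {"fingers": 120, "dx": 11.4, "dy": -0.3, "dz": -6.1, "rx": -0.006, "ry": 0, "rz": 0.135},
    {"fingers": 120, "dx": 11.4, "dy": -0.3, "dz": -6.1, "rx": -0.006, "ry": 0, "rz": 0.135},
    {"fingers": 120, "dx": 11.4, "dy": -0.3, "dz": -6.1, "rx": -0.006, "ry": 0, "rz": 0.135},
    {"fingers": 120, "dx": 11.4, "dy": -0.3, "dz": -6.1, "rx": -0.006, "ry": 0, "rz": 0.135},
  ],
)

```text
time: 21.0
tool_pos: [547.9, 72.7, 137.1]
orientation: [0.001, 0.988, 0.152, 0.002]
contact_force: [-0.5, -0.6, -1.3]
gripper_width: 65.2
```

```bash
python3 r.py 614 109.2 115 107.3 0
```

```text
t 21.0 p [547.9  72.7 137.1] d(cm) [ 7.39 -1.5   2.24] rv [ 0.002 -0.005  0.003] w 65.2 F [-0.5 -0.6 -1.3] q [ 0.65  0.48 -1.07  1.76  0.46  1.17 -0.25]
sim 1 [ 0.46  0.64 -0.98  1.59  0.56  1.21 -0.32] [0. 0.]
```

jog_arm(
  increments=[
    {"fingers": 120, "dx": 4, "dy": -0.8, "dz": 1, "rx": 0, "ry": -0.005, "rz": 0},
    {"fingers": 120, "dx": 7.4, "dy": -1.5, "dz": 2.2, "rx": 0, "ry": -0.005, "rz": 0},
    {"fingers": 120, "dx": 7.4, "dy": -1.5, "dz": 2.2, "rx": 0, "ry": -0.005, "rz": 0},
    {"fingers": 120, "dx": 7.4, "dy": -1.5, "dz": 2.2, "rx": 0, "ry": -0.005, "rz": 0},
    {"fingers": 120, "dx": 7.4, "dy": -1.5, "dz": 2.2, "rx": 0, "ry": -0.005, "rz": 0},
  ],
)

```text
time: 21.5
tool_pos: [613.3, 108.1, 115.6]
orientation: [0.001, 0.988, 0.152, -0.0]
contact_force: [0.3, 0.0, -1.0]
gripper_width: 65.4
```

```bash
python3 r.py 614 109.2 85 107.3 0;  python3 -c "
from h import *
save('scene','s13',(230,150,330,240),6)"
```

```text
t 21.5 p [613.3 108.1 115.6] d(cm) [ 0.1  -0.09  3.06] rv [0.003 0.001 0.003] w 65.4 F [ 0.3  0.  -1. ] q [ 0.46  0.64 -0.98  1.58  0.56  1.22 -0.32]
sim 1 [ 0.45  0.67 -0.96  1.62  0.59  1.17 -0.34] [0. 0.]
```

View pics/s13.png

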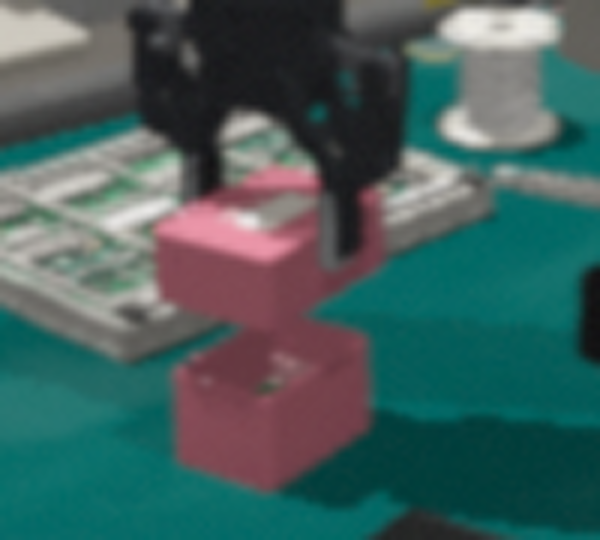

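The lid hangs over the box. Its mouth corners are at about crop (157,300), (275,333) and (385,262); I'll check the offset.

```bash
python3 - <<'E'
from h import *
c=lambda L:np.array(L,float)/6-.42+[230,150]
m=onz('scene',c([(157,300),(272,333),(385,262)]),85); t=onz('scene',c([(157,232),(270,262),(385,190)]),121)
for b in (m,t):
    print(b.round(1),((b[0]+b[2])/2).round(1),np.linalg.norm(b[2]-b[1]),np.linalg.norm(b[0]-b[1]))
E
```

```text
[[629.1 160.9  85. ]
 [569.2 141.3  85. ]
 [598.1  56.1  85. ]] [613.6 108.5  85. ] 89.99313841208519 62.97988939098898
[[622.3 163.6 121. ]
 [565.1 144.2 121. ]
 [597.9  56.  121. ]] [610.1 109.8 121. ] 94.15980245993774 60.32915278157686
```

jog_arm(
  increments=[
    {"fingers": 120, "dx": 0.1, "dy": -0.1, "dz": 1.5, "rx": 0, "ry": 0, "rz": 0},
    {"fingers": 120, "dx": 0.1, "dy": -0.1, "dz": 3, "rx": 0, "ry": 0, "rz": 0},
    {"fingers": 120, "dx": 0.1, "dy": -0.1, "dz": 3.5, "rx": 0, "ry": 0, "rz": 0},
    {"fingers": 120, "dx": 0.1, "dy": -0.1, "dz": 4.0, "rx": 0, "ry": 0, "rz": 0},
    {"fingers": 120, "dx": 0.1, "dy": -0.1, "dz": 4.4, "rx": 0, "ry": 0, "rz": 0},
  ],
)

```text
time: 22.05
tool_pos: [614.0, 109.2, 71.3]
orientation: [0.001, 0.988, 0.152, -0.0]
contact_force: [0.0, -0.3, -0.4]
gripper_width: 65.0
```

```bash
python3 r.py 614 109.2 47 107.3 0;  python3 -c "
from h import *
save('scene','s14',(230,150,330,240),6)"
```

```text
t 22.05 p [614.  109.2  71.3] d(cm) [ 0.   -0.01  2.43] rv [0.003 0.001 0.003] w 65.0 F [ 0.  -0.3 -0.4] q [ 0.44  0.69 -0.95  1.61  0.6   1.15 -0.35]
sim 1 [ 0.43  0.72 -0.93  1.64  0.63  1.11 -0.37] [0. 0.]
```

View pics/s14.png

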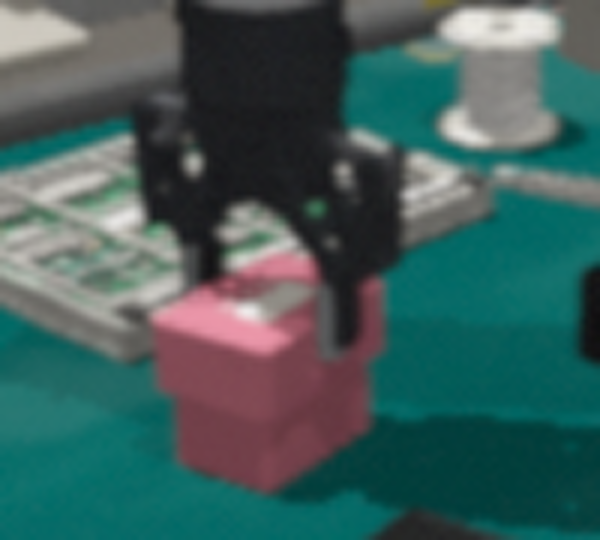

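The lid has entered over the rim without force. I'll keep going down.

jog_arm(
  increments=[
    {"fingers": 120, "dx": 0, "dy": 0, "dz": 0.8, "rx": 0, "ry": 0, "rz": 0},
    {"fingers": 120, "dx": 0, "dy": 0, "dz": 1.6, "rx": 0, "ry": 0, "rz": 0},
    {"fingers": 120, "dx": 0, "dy": 0, "dz": 2.1, "rx": 0, "ry": 0, "rz": 0},
    {"fingers": 120, "dx": 0, "dy": 0, "dz": 2.4, "rx": 0, "ry": 0, "rz": 0},
    {"fingers": 120, "dx": 0, "dy": 0, "dz": 2.5, "rx": 0, "ry": 0, "rz": 0},
  ],
)

```text
time: 22.6
tool_pos: [613.8, 109.1, 46.4]
orientation: [0.002, 0.988, 0.152, -0.001]
contact_force: [-6.7, -3.9, 13.8]
gripper_width: 65.6
```

jog_arm(
  increments=[
    {"fingers": 120, "dx": 0, "dy": 0, "dz": 0.05, "rx": 0, "ry": 0, "rz": 0},
    {"fingers": 120, "dx": 0, "dy": 0, "dz": 0.1, "rx": 0, "ry": 0, "rz": 0},
    {"fingers": 120, "dx": 0, "dy": 0, "dz": 0.1, "rx": 0, "ry": 0, "rz": 0},
    {"fingers": 0, "dx": 0, "dy": 0, "dz": 0.1, "rx": 0, "ry": 0, "rz": 0},
    {"fingers": 0, "dx": 0, "dy": 0, "dz": 0, "rx": 0, "ry": 0, "rz": 0},
  ],
)

```text
time: 23.1
tool_pos: [613.8, 109.1, 46.4]
orientation: [0.002, 0.988, 0.152, -0.001]
contact_force: [-0.8, -0.4, -0.2]
gripper_width: 85.3
```

jog_arm(
  increments=[
    {"fingers": 0, "dx": 0, "dy": 0, "dz": 0, "rx": 0, "ry": 0, "rz": 0},
    {"fingers": 0, "dx": 0, "dy": 0, "dz": 0, "rx": 0, "ry": 0, "rz": 0},
    {"fingers": 0, "dx": 0, "dy": 0, "dz": -3, "rx": 0, "ry": 0, "rz": 0},
    {"fingers": 0, "dx": 0, "dy": 0, "dz": -6.5, "rx": 0, "ry": 0, "rz": 0},
    {"fingers": 200, "dx": 0, "dy": 0, "dz": -8, "rx": 0, "ry": 0, "rz": 0},
  ],
)

```text
time: 23.6
tool_pos: [614.9, 110.1, 129.4]
orientation: [0.002, 0.988, 0.152, 0.001]
contact_force: [0.5, 0.3, 0.3]
gripper_width: 73.4
```

```bash
python3 -c "
from h import *
rel([614,109.2,80],down(17.3))
save('scene','s15',(240,160,330,240),7)"
```

```text
t 23.6 p [614.9 110.1 129.4] d(cm) [-0.12  0.04  4.94] rv [ 0.003 -0.002  0.003] w 73.4 F [0.5 0.3 0.3] q [ 0.46  0.63 -0.99  1.57  0.55  1.24 -0.31]
```

View pics/s15.png

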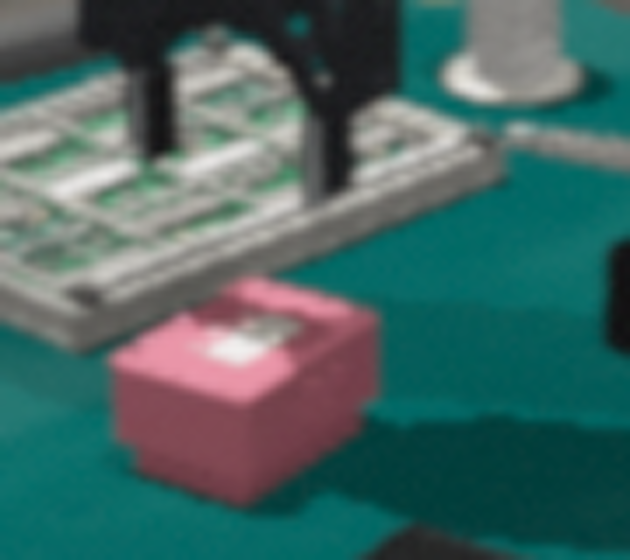

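The pink lid looks seated, with about 4.5 px of box showing below it all round. I'll press its top with closed fingertips to confirm.

jog_arm(
  increments=[
    {"fingers": 255, "dx": -0.1, "dy": 0, "dz": 1, "rx": 0, "ry": 0, "rz": 0},
    {"fingers": 255, "dx": -0.1, "dy": 0, "dz": 3, "rx": 0, "ry": 0, "rz": 0},
    {"fingers": 255, "dx": -0.1, "dy": 0, "dz": 4.5, "rx": 0, "ry": 0, "rz": 0},
    {"fingers": 255, "dx": -0.1, "dy": 0, "dz": 4.9, "rx": 0, "ry": 0, "rz": 0},
    {"fingers": 255, "dx": -0.1, "dy": 0, "dz": 5.2, "rx": 0, "ry": 0, "rz": 0},
  ],
)

```text
time: 24.15
tool_pos: [614.1, 109.8, 77.4]
orientation: [0.001, 0.988, 0.152, 0.001]
contact_force: [0.4, 0.2, -0.2]
gripper_width: 0.4
```

```bash
python3 -c "
from h import *
rel([614,109.2,73],down(17.3))"
```

```text
t 24.15 p [614.1 109.8  77.4] d(cm) [-0.03  0.05  0.44] rv [ 0.003 -0.002  0.003] w 0.4 F [ 0.4  0.2 -0.2] q [ 0.44  0.68 -0.95  1.61  0.6   1.16 -0.34]
```

jog_arm(
  increments=[
    {"fingers": 255, "dx": 0, "dy": 0, "dz": 0.2, "rx": 0, "ry": 0, "rz": 0},
    {"fingers": 255, "dx": 0, "dy": 0, "dz": 0.35, "rx": 0, "ry": 0, "rz": 0},
    {"fingers": 255, "dx": 0, "dy": 0, "dz": 0.45, "rx": 0, "ry": 0, "rz": 0},
    {"fingers": 255, "dx": 0, "dy": 0, "dz": 0.55, "rx": 0, "ry": 0, "rz": 0},
    {"fingers": 255, "dx": 0, "dy": 0, "dz": 0.6, "rx": 0, "ry": 0, "rz": 0},
  ],
)

```text
time: 24.65
tool_pos: [614.4, 109.9, 72.6]
orientation: [0.002, 0.988, 0.152, 0.001]
contact_force: [-4.4, -2.0, 12.0]
gripper_width: -0.0
```

Contact is at fingertip height of about 50.6 mm with 12 N, so the pink lid is fully seated. Now the black lid.

```bash
python3 r.py 424.7 198.4 120 108 0;python3 - <<'E'
from h import *
sc=bot.camera('scene'); cv2.imwrite('pics/s16a.png',cv2.resize(sc[175:225,315:380,::-1],None,fx=10,fy=10,interpolation=cv2.INTER_CUBIC))
sc=np.clip(sc.astype(int)*3,0,255).astype(np.uint8)
cv2.imwrite('pics/s16.png',cv2.resize(sc[175:225,315:380,::-1],None,fx=10,fy=10,interpolation=cv2.INTER_CUBIC))
E
```

```text
t 24.65 p [614.4 109.9  72.6] d(cm) [-15.43 -14.12  -4.83] rv [ 0.004 -0.002 -0.009] w -0.0 F [-4.4 -2.  12. ] q [ 0.44  0.69 -0.95  1.61  0.61  1.15 -0.35]
sim 1 [ 0.55  0.34 -1.2   1.97  0.36  1.07 -0.5 ] [0. 0.]
```

View pics/s16.png

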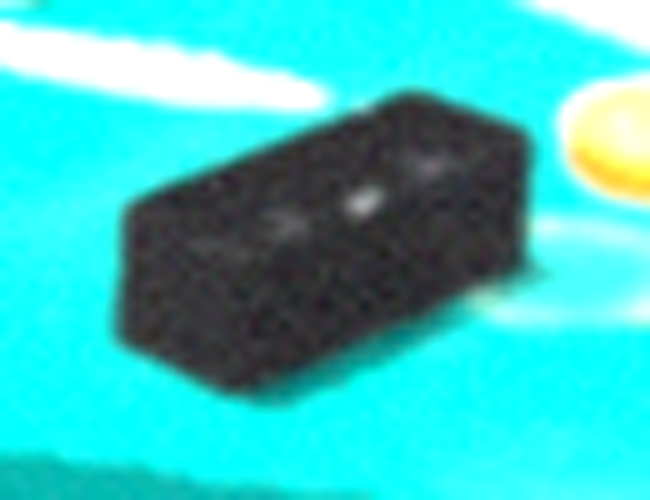

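The black box base corners are at crop (115,340), (238,393) and (525,262), with rim corners at (128,207), (408,90) and (530,132).

jog_arm(
  increments=[
    {"fingers": 255, "dx": 0, "dy": 0, "dz": -3, "rx": 0, "ry": 0, "rz": 0},
    {"fingers": 100, "dx": -1, "dy": -1, "dz": -6, "rx": 0, "ry": 0, "rz": 0},
    {"fingers": 0, "dx": -15.4, "dy": -14.1, "dz": -6, "rx": 0, "ry": 0, "rz": -0.01},
    {"fingers": 0, "dx": -15.4, "dy": -14.1, "dz": -4.8, "rx": 0, "ry": 0, "rz": -0.01},
    {"fingers": 0, "dx": -15.4, "dy": -14.1, "dz": -4.8, "rx": 0, "ry": 0, "rz": -0.01},
  ],
)

```text
time: 25.2
tool_pos: [464.4, 180.1, 123.8]
orientation: [0.002, 0.988, 0.157, 0.002]
contact_force: [0.4, 0.2, 1.2]
gripper_width: 58.1
```

```bash
python3 r.py 424.7 198.4 85 108 0;python3 - <<'E'
from h import *
c=lambda L:np.array(L,float)/10-.45+[315,175]
b=onz('scene',c([(115,340),(238,393),(525,262)]),0); r=onz('scene',c([(128,207),(408,90),(530,132)]),48)
for m in (b,r):
    d=m[2]-m[1]; print(m.round(1),((m[0]+m[2])/2).round(1),np.linalg.norm(m[1]-m[0]),np.linalg.norm(d),np.degrees(np.arctan2(d[1],d[0])))
# top-view: black box rim by grey/dark vs bench
im=cv2.imread('pics/t11.png'); im=cv2.imread('pics/top0.png')[:,:,::-1].copy(); f=im.astype(int)
m=((f.max(2)<60)|(f[:,:,0]>0.55*f[:,:,1]))&~((f[:,:,0]<0.25*f[:,:,1]))
print(rect('top',im,(338,190,390,226),m,48))
a=np.zeros_like(im);a[m]=255;cv2.imwrite('pics/m3.png',cv2.resize(a[185:235,330:400],None,fx=8,fy=8,interpolation=0))
cv2.imwrite('pics/m3b.png',cv2.resize(im[185:235,330:400,::-1],None,fx=10,fy=10,interpolation=cv2.INTER_CUBIC))
E
```

```text
t 25.2 p [464.4 180.1 123.8] d(cm) [-3.22 -2.98  3.86] rv [ 0.004 -0.003  0.   ] w 58.1 F [0.4 0.2 1.2] q [ 0.53  0.39 -1.15  1.9   0.41  1.11 -0.46]
sim 1 [ 0.49  0.39 -1.15  2.    0.43  1.01 -0.55] [0. 0.]
[[ 597.7  -67.4    0. ]
 [ 548.1  -71.6    0. ]
 [ 557.4 -206.2    0. ]] [ 577.5 -136.8    0. ] 49.759713811368144 134.91038306546685 -86.03679913607064
[[ 589.8  -63.8   48. ]
 [ 600.9 -194.    48. ]
 [ 553.3 -199.4   48. ]] [ 571.5 -131.6   48. ] 130.73421748917963 47.90591417495393 -173.54300604438956
[ 568.7 -134.3  139.4   64.2  -86.9  570.6 -135.1]
```

View pics/m3b.png

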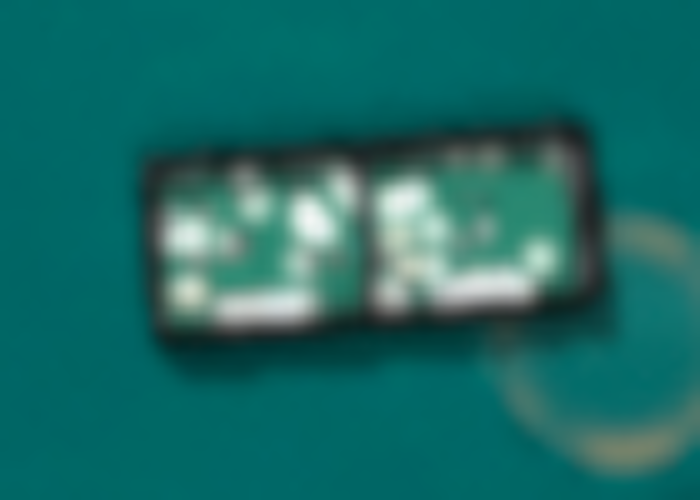

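In the top crop the black box rim corners are about (143,155), (583,122), (605,293) and (160,338).

```bash
python3 - <<'E'
from h import *
c=lambda L:np.array(L,float)/10-.45+[330,185]
for z in (24,48):
    t=onz('top',c([(143,155),(583,122),(605,293),(160,338)]),z); print(t.round(1),t.mean(0).round(1))
d=t[1]-t[0]; print(np.degrees(np.arctan2(d[1],d[0])),np.linalg.norm(d)); d=t[2]-t[3]; print(np.degrees(np.arctan2(d[1],d[0])))
E
```

```text
[[ 597.4  -63.8   24. ]
 [ 604.5 -200.5   24. ]
 [ 550.9 -204.9   24. ]
 [ 540.1  -67.4   24. ]] [ 573.2 -134.2   24. ]
[[ 593.4  -63.1   48. ]
 [ 600.4 -197.5   48. ]
 [ 547.6 -201.8   48. ]
 [ 537.   -66.6   48. ]] [ 569.6 -132.3   48. ]
-87.02859976507116 134.6268686314749
-85.5215524747332
```

Estimates of the black box centre spread about 3 mm. I'll average a few frames and use the red channel, which shadow on the bench doesn't affect.

```bash
python3 - <<'E'
from h import *
A=np.mean([bot.camera('top').astype(float) for _ in range(4)],0); B=np.mean([bot.camera('scene').astype(float) for _ in range(4)],0)
np.savez('avg.npz',A=A,B=B)
print(A[185:230:1,350,0].round()); print(A[205,335:400,0].round())
for n,I,(x0,y0,x1,y1) in (('top',A,(332,188,396,226)),('scene',B,(318,175,378,222))):
    r=np.clip(I[y0:y1,x0:x1,0]*6,0,255).astype(np.uint8)
    cv2.imwrite(f'pics/r_{n}.png',cv2.resize(r,None,fx=10,fy=10,interpolation=cv2.INTER_CUBIC))
E
```

```text
[  0.   0.   0.   0.   0.   0.   0.   0.   0.   0.   0.   0.   0.   0.
  10.  26.  37.  46.  44.  50.  76. 111. 148. 169. 161. 131.  98.  99.
 133. 146. 129.  94.  55.  24.   6.   0.   0.   0.   0.   0.   0.   0.
   0.   0.   0.]
[  0.   0.   0.   0.   0.   0.   0.   0.   0.  20.  42.  65.  79.  75.
  75.  76.  67.  60.  90. 138. 161. 140.  93.  94. 152. 195. 186. 140.
 128. 144. 124.  98. 124. 181. 213. 214. 193. 156. 109.  70.  50.  49.
  52.  51.  44.  39.  38.  40.  39.  39.  39.  43.  46.  38.  23.  14.
  12.  11.  10.   4.   0.   0.   0.   0.   0.]
```

View pics/r_top.png

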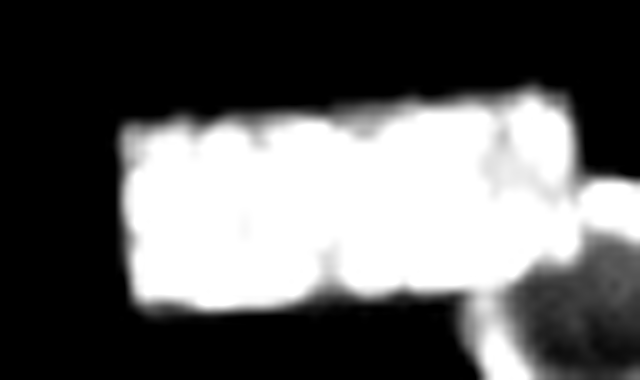

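View pics/r_scene.png

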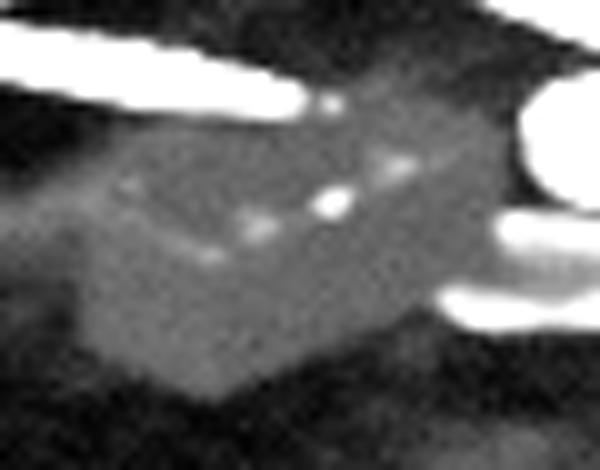

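```bash
python3 - <<'E'
from h import *
c=lambda L:np.array(L,float)/10-.45+[332,188]
P=c([(118,120),(572,92),(583,257),(133,308)])
for z in (48,24,0): print(z,onz('top',P,z)[:,:2].round(1).tolist(),onz('top',P,z).mean(0).round(1))
a=np.radians(-86.4); u=np.array([np.cos(a),np.sin(a)]); v=np.array([-u[1],u[0]]) # v ~ +x
t=onz('top',P,48)[:,:2]
# far edges rim: top edge (TL,TR) along v, right edge (TR,BR) along u
print('v far',(t[:2]@v), 'u far',(t[1:3]@u)); 
cv_=np.mean(t[:2]@v)-26; cu=np.mean(t[1:3]@u)-68; print('centre far-edge',cu*u+cv_*v)
b=onz('top',P,0)[:,:2]; cv2_=np.mean(b[2:]@v)+27.5; cu2=np.mean(b[[0,3]]@u)+69.5; print('centre near-base', cu2*u+cv2_*v)
s=lambda L:np.array(L,float)/10-.45+[318,175]
nb=onz('scene',s([(211,398)]),0)[0,:2]; nr=onz('scene',s([(212,257)]),48)[0,:2]
print(nb,nr,'centre', nb+69.5*u+27.5*v, nr+68*u+26*v)
E
```

```text
48 [[595.0, -61.6], [600.3, -200.3], [549.4, -201.3], [537.0, -64.5]] [ 570.4 -131.9   48. ]
24 [[599.1, -62.3], [604.5, -203.3], [552.7, -204.4], [540.1, -65.2]] [ 574.1 -133.8   24. ]
0 [[603.2, -63.0], [608.7, -206.4], [556.1, -207.5], [543.2, -66.0]] [ 577.8 -135.7    0. ]
v far [589.92700841 586.53693555] u far [237.55577837 235.42341096]
centre far-edge [ 571.7020848  -132.85428132]
centre near-base [ 577.01740842 -133.87955399]
[545.13662833 -70.03354123] [542.84148102 -65.7048691 ] centre [ 576.94630447 -137.66965957] [ 573.05993128 -131.93813312]
```

I'll take the black box at about (573.5,-133.8), -86.7°, and check it visually before lowering. Now I grasp the black lid.

jog_arm(
  increments=[
    {"fingers": 0, "dx": -2, "dy": -2, "dz": 0.5, "rx": 0, "ry": 0, "rz": 0},
    {"fingers": 0, "dx": -3.2, "dy": -3, "dz": 1.5, "rx": 0, "ry": 0, "rz": 0},
    {"fingers": 0, "dx": -3.2, "dy": -3, "dz": 3.8, "rx": 0, "ry": 0, "rz": 0},
    {"fingers": 0, "dx": -3.2, "dy": -3, "dz": 3.8, "rx": 0, "ry": 0, "rz": 0},
    {"fingers": 0, "dx": -3.2, "dy": -3, "dz": 3.8, "rx": 0, "ry": 0, "rz": 0},
  ],
)

```text
time: 26.1
tool_pos: [427.8, 197.6, 86.0]
orientation: [0.001, 0.988, 0.156, 0.001]
contact_force: [0.6, 0.4, 0.2]
gripper_width: 85.6
```

```bash
python3 r.py 424.7 198.4 30 108 0; python3 -c "
from h import *
save('scene','s17',(230,150,350,290),4)"
```

```text
t 26.1 p [427.8 197.6  86. ] d(cm) [-0.29 -0.18  5.6 ] rv [ 0.002 -0.002 -0.001] w 85.6 F [0.6 0.4 0.2] q [ 0.49  0.39 -1.15  2.    0.43  1.02 -0.55]
sim 1 [ 0.4   0.48 -1.05  2.04  0.53  0.92 -0.63] [0. 0.]
```

View pics/s17.png

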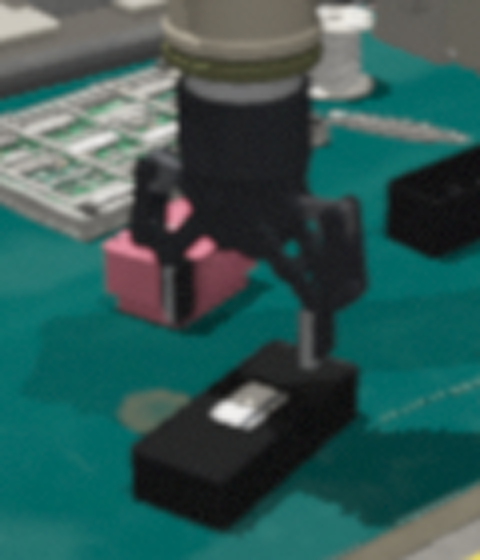

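The jaws straddle the black lid (crop 245,430). Next I go down and grip.

jog_arm(
  increments=[
    {"fingers": 0, "dx": -0.2, "dy": -0.1, "dz": 1.8, "rx": 0, "ry": 0, "rz": 0},
    {"fingers": 0, "dx": -0.2, "dy": -0.1, "dz": 3.6, "rx": 0, "ry": 0, "rz": 0},
    {"fingers": 0, "dx": -0.2, "dy": -0.1, "dz": 5.3, "rx": 0, "ry": 0, "rz": 0},
    {"fingers": 0, "dx": -0.2, "dy": -0.1, "dz": 5.5, "rx": 0, "ry": 0, "rz": 0},
    {"fingers": 60, "dx": -0.2, "dy": -0.1, "dz": 5.5, "rx": 0, "ry": 0, "rz": 0},
  ],
)

```text
time: 26.65
tool_pos: [426.6, 198.2, 32.0]
orientation: [0.001, 0.988, 0.156, 0.002]
contact_force: [-0.3, 0.2, 0.9]
gripper_width: 73.1
```

jog_arm(
  increments=[
    {"fingers": 120, "dx": 0, "dy": 0, "dz": 0, "rx": 0, "ry": 0, "rz": 0},
    {"fingers": 120, "dx": 0, "dy": 0, "dz": 0, "rx": 0, "ry": 0, "rz": 0},
    {"fingers": 120, "dx": 0, "dy": 0, "dz": 0, "rx": 0, "ry": 0, "rz": 0},
    {"fingers": 120, "dx": 0, "dy": 0, "dz": 0, "rx": 0, "ry": 0, "rz": 0},
    {"fingers": 120, "dx": 0, "dy": 0, "dz": 0, "rx": 0, "ry": 0, "rz": 0},
  ],
)

```text
time: 27.15
tool_pos: [427.2, 198.4, 32.8]
orientation: [0.001, 0.988, 0.155, 0.003]
contact_force: [0.2, -0.9, 7.5]
gripper_width: 65.5
```

```bash
python3 r.py 426 198.4 150 95 0; python3 r.py 480 50 150 95 0
```

```text
t 27.15 p [427.2 198.4  32.8] d(cm) [ -0.06  -0.01 -11.72] rv [ 0.002 -0.005  0.225] w 65.5 F [ 0.2 -0.9  7.5] q [ 0.4   0.48 -1.06  2.03  0.53  0.93 -0.63]
sim 1 [ 0.55  0.26 -1.18  1.94  0.27  1.11 -0.65] [0. 0.]
t 27.15 p [427.2 198.4  32.8] d(cm) [  0.52  15.77 -11.68] rv [ 0.002 -0.005  0.225] w 65.5 F [ 0.2 -0.9  7.5] q [ 0.4   0.48 -1.06  2.03  0.53  0.93 -0.63]
sim 1 [ 0.81  0.28 -1.12  1.91  0.28  1.12 -0.33] [0. 0.]
```

jog_arm(
  increments=[
    {"fingers": 120, "dx": 0, "dy": 0, "dz": -3, "rx": 0, "ry": 0, "rz": 0},
    {"fingers": 120, "dx": 0, "dy": 2, "dz": -7.5, "rx": 0, "ry": 0, "rz": 0.05},
    {"fingers": 120, "dx": 0.5, "dy": 15.8, "dz": -11.7, "rx": 0, "ry": -0.005, "rz": 0.225},
    {"fingers": 120, "dx": 0.5, "dy": 15.8, "dz": -11.7, "rx": 0, "ry": -0.005, "rz": 0.225},
    {"fingers": 120, "dx": 0.5, "dy": 15.8, "dz": -11.7, "rx": 0, "ry": -0.005, "rz": 0.225},
  ],
)

```text
time: 27.65
tool_pos: [480.5, 47.2, 151.4]
orientation: [0.001, 0.999, 0.043, 0.001]
contact_force: [1.0, 0.3, -0.5]
gripper_width: 65.1
```

```bash
python3 r.py 573.5 -134.6 140 93.3 0
```

```text
t 27.65 p [480.5  47.2 151.4] d(cm) [ 7.72 18.91  1.21] rv [ 0.003 -0.001  0.028] w 65.1 F [ 1.   0.3 -0.5] q [ 0.83  0.28 -1.13  1.91  0.29  1.13 -0.33]
sim 1 [ 0.9   0.52 -0.96  1.66  0.45  1.2  -0.11] [0. 0.]
```

jog_arm(
  increments=[
    {"fingers": 120, "dx": 2, "dy": 5, "dz": 0.3, "rx": 0, "ry": 0, "rz": 0.028},
    {"fingers": 120, "dx": 4, "dy": 10, "dz": 0.6, "rx": 0, "ry": 0, "rz": 0.028},
    {"fingers": 120, "dx": 6, "dy": 14.6, "dz": 0.9, "rx": 0, "ry": 0, "rz": 0.028},
    {"fingers": 120, "dx": 7.7, "dy": 18.9, "dz": 1.2, "rx": 0, "ry": 0, "rz": 0.028},
    {"fingers": 120, "dx": 7.7, "dy": 18.9, "dz": 1.2, "rx": 0, "ry": 0, "rz": 0.028},
  ],
)

```text
time: 28.15
tool_pos: [574.2, -141.9, 138.9]
orientation: [0.002, 1.0, 0.024, 0.0]
contact_force: [-1.8, 0.5, -1.7]
gripper_width: 65.5
```

```bash
python3 r.py 573.5 -134.6 95 93.3 0
```

```text
t 28.15 p [ 574.2 -141.9  138.9] d(cm) [-0.04 -0.75  4.39] rv [ 0.004 -0.001 -0.009] w 65.5 F [-1.8  0.5 -1.7] q [ 0.9   0.52 -0.95  1.65  0.46  1.2  -0.11]
sim 1 [ 0.87  0.57 -0.92  1.7   0.5   1.12 -0.14] [0. 0.]
```

jog_arm(
  increments=[
    {"fingers": 120, "dx": 0, "dy": -0.7, "dz": 1.5, "rx": 0, "ry": 0, "rz": -0.009},
    {"fingers": 120, "dx": 0, "dy": -0.7, "dz": 3, "rx": 0, "ry": 0, "rz": -0.009},
    {"fingers": 120, "dx": 0, "dy": -0.7, "dz": 4.2, "rx": 0, "ry": 0, "rz": -0.009},
    {"fingers": 120, "dx": 0, "dy": -0.7, "dz": 4.4, "rx": 0, "ry": 0, "rz": -0.009},
    {"fingers": 120, "dx": 0, "dy": -0.7, "dz": 4.4, "rx": 0, "ry": 0, "rz": -0.009},
  ],
)

```text
time: 28.65
tool_pos: [573.5, -134.2, 94.4]
orientation: [0.002, 1.0, 0.03, -0.0]
contact_force: [-0.2, -0.2, -0.6]
gripper_width: 65.6
```

```bash
python3 r.py 573.5 -134.6 84 93.3 0; python3 - <<'E'
from h import *
sc=bot.camera('scene'); sc=np.clip(sc.astype(int)*3,0,255).astype(np.uint8)
cv2.imwrite('pics/s18.png',cv2.resize(sc[150:225,305:385,::-1],None,fx=9,fy=9,interpolation=cv2.INTER_CUBIC)[:600])
E
```

```text
t 28.65 p [ 573.5 -134.2   94.4] d(cm) [0.   0.04 1.04] rv [0.004 0.    0.002] w 65.6 F [-0.2 -0.2 -0.6] q [ 0.87  0.57 -0.92  1.7   0.5   1.13 -0.14]
sim 1 [ 0.87  0.58 -0.92  1.71  0.51  1.1  -0.15] [0. 0.]
```

View pics/s18.png

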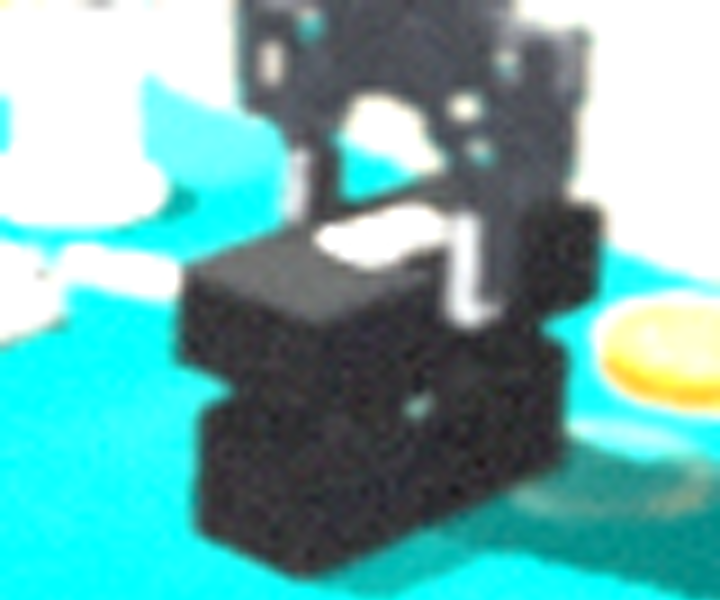

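The lid is above the box in scene crop: lid ends are at x≈178 and 602, box ends at x≈196 and 564, and the near base corner is at (300,578). I'll compare with the projected corner positions.

```bash
python3 - <<'E'
from h import *
def cor(cx,cy,ang,L,W,z):
    a=np.radians(ang);u=np.array([np.cos(a),np.sin(a)]);v=np.array([-u[1],u[0]])
    return np.array([np.r_[np.array([cx,cy])+s*L/2*u+t*W/2*v,z] for s,t in ((-1,1),(-1,-1),(1,-1),(1,1))])
pp=lambda P:((proj('scene',P)-[305,150]+.45)*9).round(0).tolist()
print('lid mouth',pp(cor(573.5,-133.8,-86.7,150,66,61.6)))
print('lid top',pp(cor(573.5,-133.8,-86.7,150,66,97.6)))
print('box base',pp(cor(573.5,-133.8,-86.7,139,55,0)))
print('box rim',pp(cor(573.5,-133.8,-86.7,136,52,48)))
print('dx5',pp(cor(578.5,-133.8,-86.7,139,55,0)));print('dy5',pp(cor(573.5,-128.8,-86.7,139,55,0)))
E
```

```text
lid mouth [[166.0, 367.0], [313.0, 428.0], [610.0, 307.0], [464.0, 254.0]]
lid top [[168.0, 265.0], [317.0, 324.0], [617.0, 209.0], [470.0, 158.0]]
box base [[185.0, 535.0], [305.0, 590.0], [575.0, 469.0], [457.0, 421.0]]
box rim [[195.0, 405.0], [310.0, 454.0], [578.0, 343.0], [464.0, 300.0]]
dx5 [[175.0, 530.0], [294.0, 585.0], [565.0, 464.0], [447.0, 416.0]]
dy5 [[174.0, 540.0], [293.0, 594.0], [565.0, 473.0], [447.0, 424.0]]
```

Agreement is within about 1 mm; I'll shift (+0.6,+0.6) mm and go down gently.

jog_arm(
  increments=[
    {"fingers": 120, "dx": 0.06, "dy": -0.06, "dz": 0.6, "rx": 0, "ry": 0, "rz": 0},
    {"fingers": 120, "dx": 0.06, "dy": -0.06, "dz": 1.1, "rx": 0, "ry": 0, "rz": 0},
    {"fingers": 120, "dx": 0.06, "dy": -0.06, "dz": 1.4, "rx": 0, "ry": 0, "rz": 0},
    {"fingers": 120, "dx": 0.06, "dy": -0.06, "dz": 1.7, "rx": 0, "ry": 0, "rz": 0},
    {"fingers": 120, "dx": 0.06, "dy": -0.06, "dz": 1.9, "rx": 0, "ry": 0, "rz": 0},
  ],
)

```text
time: 29.2
tool_pos: [574.4, -133.9, 75.8]
orientation: [0.002, 1.0, 0.029, 0.0]
contact_force: [-0.1, -0.7, -1.3]
gripper_width: 65.4
```

jog_arm(
  increments=[
    {"fingers": 120, "dx": 0, "dy": 0, "dz": 0.6, "rx": 0, "ry": 0, "rz": 0},
    {"fingers": 120, "dx": 0, "dy": 0, "dz": 1.2, "rx": 0, "ry": 0, "rz": 0},
    {"fingers": 120, "dx": 0, "dy": 0, "dz": 1.7, "rx": 0, "ry": 0, "rz": 0},
    {"fingers": 120, "dx": 0, "dy": 0, "dz": 2.1, "rx": 0, "ry": 0, "rz": 0},
    {"fingers": 120, "dx": 0, "dy": 0, "dz": 2.3, "rx": 0, "ry": 0, "rz": 0},
  ],
)

```text
time: 29.7
tool_pos: [574.3, -134.0, 52.2]
orientation: [0.002, 1.0, 0.029, 0.0]
contact_force: [-0.1, 0.4, -1.0]
gripper_width: 65.1
```

jog_arm(
  increments=[
    {"fingers": 120, "dx": 0, "dy": 0, "dz": 0.2, "rx": 0, "ry": 0, "rz": 0},
    {"fingers": 120, "dx": 0, "dy": 0, "dz": 0.35, "rx": 0, "ry": 0, "rz": 0},
    {"fingers": 120, "dx": 0, "dy": 0, "dz": 0.45, "rx": 0, "ry": 0, "rz": 0},
    {"fingers": 120, "dx": 0, "dy": 0, "dz": 0.55, "rx": 0, "ry": 0, "rz": 0},
    {"fingers": 120, "dx": 0, "dy": 0, "dz": 0.55, "rx": 0, "ry": 0, "rz": 0},
  ],
)

```text
time: 30.2
tool_pos: [574.4, -134.0, 47.4]
orientation: [0.002, 1.0, 0.029, 0.0]
contact_force: [-3.9, 0.3, 6.7]
gripper_width: 65.6
```

Contact comes at 47.4 mm, where 32.8 + 14.5 = 47.3 was expected, so it is seated. I'll release, rise, close the fingers and confirm with a press.

jog_arm(
  increments=[
    {"fingers": 0, "dx": 0, "dy": 0, "dz": 0, "rx": 0, "ry": 0, "rz": 0},
    {"fingers": 0, "dx": 0, "dy": 0, "dz": 0, "rx": 0, "ry": 0, "rz": 0},
    {"fingers": 0, "dx": 0, "dy": 0, "dz": 0, "rx": 0, "ry": 0, "rz": 0},
    {"fingers": 0, "dx": 0, "dy": 0, "dz": -3, "rx": 0, "ry": 0, "rz": 0},
    {"fingers": 0, "dx": 0, "dy": 0, "dz": -7, "rx": 0, "ry": 0, "rz": 0},
  ],
)

```text
time: 30.7
tool_pos: [573.1, -133.5, 116.5]
orientation: [0.001, 1.0, 0.03, -0.002]
contact_force: [0.8, -0.1, 0.8]
gripper_width: 85.3
```

jog_arm(
  increments=[
    {"fingers": 255, "dx": 0, "dy": 0, "dz": 0, "rx": 0, "ry": 0, "rz": 0},
    {"fingers": 255, "dx": 0, "dy": 0, "dz": 0, "rx": 0, "ry": 0, "rz": 0},
    {"fingers": 255, "dx": 0, "dy": 0, "dz": 0, "rx": 0, "ry": 0, "rz": 0},
    {"fingers": 255, "dx": 0, "dy": 0, "dz": 0, "rx": 0, "ry": 0, "rz": 0},
    {"fingers": 255, "dx": 0, "dy": 0, "dz": 0, "rx": 0, "ry": 0, "rz": 0},
  ],
)

```text
time: 31.2
tool_pos: [572.7, -133.4, 115.7]
orientation: [0.001, 1.0, 0.03, -0.002]
contact_force: [0.3, -0.6, -0.0]
gripper_width: 12.2
```

```bash
python3 r.py 574 -134 76 93.3 0
```

```text
t 31.2 p [ 572.7 -133.4  115.7] d(cm) [0.14 0.06 3.96] rv [0.002 0.004 0.002] w 12.2 F [ 0.3 -0.6 -0. ] q [ 0.88  0.55 -0.94  1.68  0.48  1.17 -0.13]
sim 1 [ 0.86  0.59 -0.91  1.72  0.52  1.09 -0.16] [0. 0.]
```

jog_arm(
  increments=[
    {"fingers": 255, "dx": 0.1, "dy": 0, "dz": 2, "rx": 0, "ry": 0, "rz": 0},
    {"fingers": 255, "dx": 0.1, "dy": 0, "dz": 3.5, "rx": 0, "ry": 0, "rz": 0},
    {"fingers": 255, "dx": 0.1, "dy": 0, "dz": 4.0, "rx": 0, "ry": 0, "rz": 0},
    {"fingers": 255, "dx": 0.1, "dy": 0, "dz": 4.2, "rx": 0, "ry": 0, "rz": 0},
    {"fingers": 255, "dx": 0.1, "dy": 0, "dz": 4.35, "rx": 0, "ry": 0, "rz": 0},
  ],
)

```text
time: 31.7
tool_pos: [573.5, -133.3, 72.6]
orientation: [0.001, 1.0, 0.03, -0.002]
contact_force: [-6.9, -0.2, 13.0]
gripper_width: -0.1
```

```bash
python3 r.py 574 -134 140 93.3 0
```

```text
t 31.7 p [ 573.5 -133.3   72.6] d(cm) [ 0.02  0.09 -6.74] rv [0.002 0.005 0.002] w -0.1 F [-6.9 -0.2 13. ] q [ 0.85  0.6  -0.9   1.71  0.52  1.1  -0.16]
sim 1 [ 0.9   0.52 -0.96  1.66  0.45  1.2  -0.11] [0. 0.]
```

The press gives 13 N at the same height as pink (tip at 50.6 mm). Next I retreat and do a last check.

jog_arm(
  increments=[
    {"fingers": 255, "dx": 0, "dy": 0, "dz": -4, "rx": 0, "ry": 0, "rz": 0},
    {"fingers": 255, "dx": 0, "dy": 0, "dz": -9, "rx": 0, "ry": 0, "rz": 0},
    {"fingers": 255, "dx": -5, "dy": 2, "dz": -13, "rx": 0, "ry": 0, "rz": 0},
    {"fingers": 255, "dx": -10, "dy": 3, "dz": -16, "rx": 0, "ry": 0, "rz": 0},
    {"fingers": 255, "dx": -14, "dy": 3, "dz": -18, "rx": 0, "ry": 0, "rz": 0},
  ],
)

```text
time: 32.2
tool_pos: [453.4, -169.2, 244.8]
orientation: [0.001, 1.0, 0.029, -0.002]
contact_force: [-1.6, -1.4, 2.0]
gripper_width: -0.3
```

jog_arm(
  increments=[
    {"fingers": 255, "dx": -4, "dy": 2, "dz": -2, "rx": 0, "ry": 0, "rz": 0},
    {"fingers": 255, "dx": -6, "dy": 3, "dz": -2, "rx": 0, "ry": 0, "rz": 0},
    {"fingers": 255, "dx": -6, "dy": 3, "dz": -2, "rx": 0, "ry": 0, "rz": 0},
    {"fingers": 255, "dx": -6, "dy": 3, "dz": -2, "rx": 0, "ry": 0, "rz": 0},
    {"fingers": 255, "dx": -6, "dy": 3, "dz": -2, "rx": 0, "ry": 0, "rz": 0},
  ],
)

```text
time: 32.7
tool_pos: [396.2, -201.7, 265.2]
orientation: [0.001, 1.0, 0.03, -0.002]
contact_force: [0.1, -0.4, -1.2]
gripper_width: -0.1
```

```bash
python3 - <<'E'
from h import *
im=save('scene','s20',(180,120,460,320),2.8); t=save('top','t20',(180,130,490,290),2.55)
nb=notbench(t)
print('pink',rect('top',t,(262,170,318,225),masks(t)[0],50)); print('black',rect('top',t,(332,185,402,235),nb,50)); print(st()[1])
E
```

```text
pink [615.8 110.5  97.2  73.4 -72.7 615.8 110.1]
black [ 575.  -145.5  167.1   69.5  -86.9  575.1 -140.5]
[ 396.14151457 -201.60837794  264.94337777]
```

View pics/s20.png

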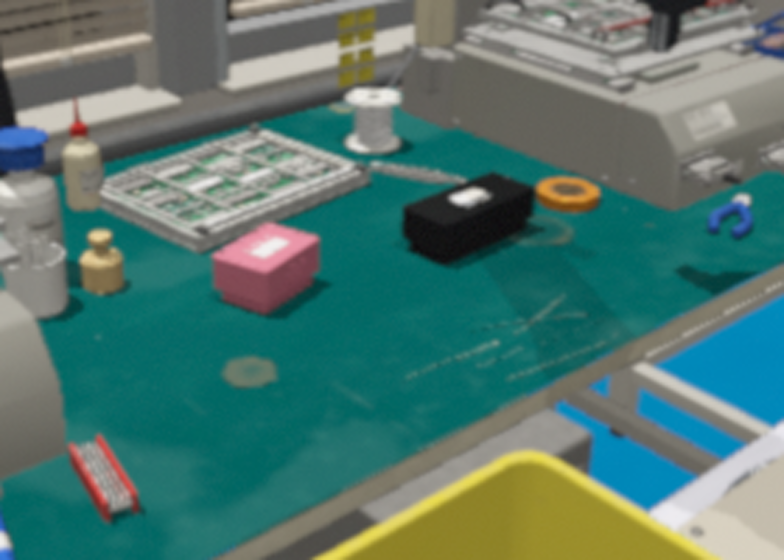

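View pics/t20.png

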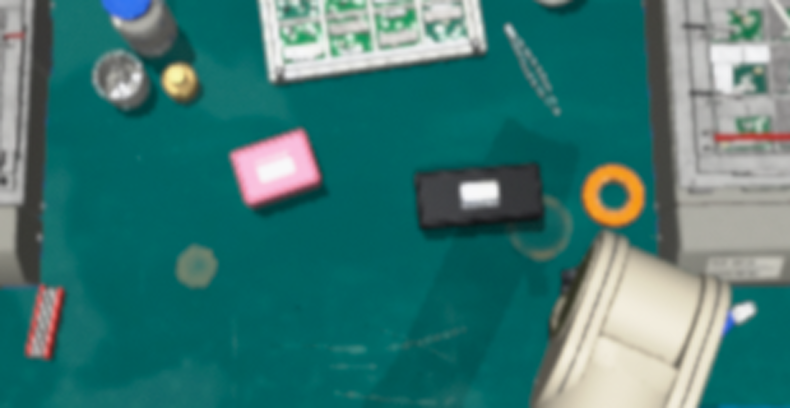

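Both boxes are closed with their labels up: scene crop pink (267,265) and black (468,215), level and in place. The hexes, weight, tweezers and nippers sit where they were. I'm handing in.

```bash
python3 -c "
from workcell import bot
print(bot.hand_in())"
```

```text
the job is handed in; nothing more can be done
None
```

Both antistatic boxes are closed and handed in at about 33 s of the 69 s allowed. I stood the pink lid on its short end, turned it right way up with a second tilted grasp, then picked it up again from above and put it on the pink box. After that I put the black lid on the black box.

**Seating:** I pressed each lid with closed fingertips. Both met contact at about 50.6 mm with 12–13 N, against 50.5 mm for a fully seated lid.

**Position:** in the last pictures both lids are label up and level, and the boxes, nippers, tweezers, hex keys and weight are where they started. The nippers were partly hidden behind the arm in the top view but clear in the scene view.

**Checks that disagreed:**
- My centre estimates for the black box differed by about 3–6 mm between views. I settled it by comparing the held lid with the box before lowering, and the lid went on with no side force until it seated.
- The final top-view fit of the black lid (167 mm long) also picked up the ring stain beside it, so I disregarded that number.
- My first plan to tilt the pink lid forward ran into joint limits, so I turned it sideways instead.

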